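# Stand the fallen bottle, then peel the top tray

## Task

A bottle has tipped out of its row onto the nested trays: stand it upright again between its two neighbours in the lane and let go of it. Then free the clinging top tray by lifting it at the corner with the upright tab, so that this corner comes up first while the opposite corner still rests on the stack, leaving the lower tray where it is. Finish holding the top tray in the gripper, roughly level, at least 10 cm above the stack and touching nothing else; do not put it down, and leave the other things on the bench alone.

Things in the scene. Friction and masses are not known exactly. Their poses are not given: they have to be found in the camera images.
- lane_gap (a point): Point on the fixed aluminium stand's upper face (6 mm above the bench), mid-width of the lane and mid-way between the two neighbour bottles. x along the lane, z up. The lane lies between two steel rails (12 mm high, 6 mm thick, 52 mm clear width); the tray stack's centre is 94 mm away towards -y.
- bottle_mid (a point): Tipped bottle: off-white, square 40 x 40 mm, 135 mm tall (body 108 mm, then neck and a grey 28 mm round cap), 0.17 to 0.33 kg. Point: half-way up, 67.5 mm above its base. z from base to cap; x along the lane; x, y normal to its flat sides. At the start it leans 48 degrees from upright, base in the lane, cap end towards the stack (-y of lane_gap), lying on the top tray's edge.
- neighbour_a_mid (a point): Shorter bottle of the same kind, 40 x 40 x 88 mm, standing in the lane on the -x side of the gap, about 90 mm from its middle. Point: half-way up. Leave standing.
- neighbour_b_mid (a point): The same, on the +x side of the gap. Leave standing.
- tab (a point): Upright pull tab of the top tray: a plate 8 mm thick (along its x axis), 24 mm wide (along y), standing 42 mm over the tray's panel. Point: on the tab's mid-plane, 28 mm above the panel's upper face and 14 mm below the tab's top: grip it here with the fingers closing along x. Axes are the tray's: x along the lane, z up when it is seated.
- cover: Top tray, off-white, 0.09 kg: panel 130 (x) x 100 (y) x 4 mm, skirt 14 mm deep hanging over the lower tray. Origin: centre of the skirt's lower edge, 14 mm below the panel's underside; tab point at (-50, -36, +46) mm. Sprung rubber studs near the corners grip the skirt, about 1.2 N drag each until it has risen about 10 mm there; 3 to 4 N up at the tab tips it free.
- tab_corner (a point): Corner of the top tray beside the tab, at the underside of the panel: (-65, -50, +14) mm from the tray's origin.
- far_corner (a point): Opposite corner of the top tray, at the underside of the panel: (+65, +50, +14) mm from the tray's origin.
- lower_top (a point): Lower tray of the stack, 116 x 86 x 46 mm, off-white, heavy (0.95 kg), loose in the nest of the stand. Point: centre of its upper face, on which the top tray's panel rests; z up. To stay where it is.
- flask_mid (a point): Bystander: clear flat culture flask with a screw cap, 85 x 60 x 28 mm, lying on the bench to the right. Point: its body's centre.
- tubes_mid (a point): Bystander: tube rack 110 x 60 x 65 mm on the bench to the left. Point: its centre.
Things that resemble listed ones, but are neither listed nor needed, are in the scene too. Leave any orange or red look-alike of the cover alone.

How it is judged (in metres and radians):
On the way, in this order (a step that is already met when the one before it is completed fails the run):
1. the bottle stands upright in the lane between its neighbours, let go (angle between bottle_mid's own z axis and vertical below 0.12 rad and x of bottle_mid in the frame of lane_gap between -0.05 and 0.05 m and y of bottle_mid in the frame of lane_gap between -0.012 and 0.012 m and z of bottle_mid in the frame of lane_gap between 0.06 and 0.073 m and contact force between the fingers and bottle below 0.1 N), for 0.3 s.
2. the tab corner of the top tray is up at least 12 mm while the opposite corner still rests (within 5 mm) (z of tab_corner in the frame of lower_top above 0.012 m and z of far_corner in the frame of lower_top below 0.005 m), for 0.1 s.
At the end, for the whole second after the job is handed in: Top tray held by the fingers only, panel 100 mm or more above the lower tray, level within 20 deg; bottle upright within 7 deg in the lane, 12 mm across and 50 mm along from the gap's middle; lower tray within 8 mm of its start; neighbours upright, within 25 mm of theirs (z of cover in the frame of lower_top above 0.086 m and angle between cover's own z axis and vertical below 0.35 rad and contact force between the fingers and cover above 1 N and contact force between cover and bottle below 0.1 N and contact force between cover and neighbour_a below 0.1 N and contact force between cover and neighbour_b below 0.1 N and contact force between cover and lower below 0.1 N and contact force between cover and flask below 0.1 N and contact force between cover and tubes below 0.1 N and contact force between cover and stand below 0.1 N and angle between bottle_mid's own z axis and vertical below 0.12 rad and x of bottle_mid in the frame of lane_gap between -0.05 and 0.05 m and y of bottle_mid in the frame of lane_gap between -0.012 and 0.012 m and z of bottle_mid in the frame of lane_gap between 0.06 and 0.073 m and distance of lower_top from where it was at the start of the episode below 0.008 m and angle between lower_top's own z axis and vertical below 0.06 rad and angle between each of neighbour_a_mid, neighbour_b_mid's own z axis and vertical below 0.15 rad and distance of each of neighbour_a_mid, neighbour_b_mid from where it was at the start of the episode below 0.025 m); the arm keeps its last pose, push and grip.
It fails at once if the lower tray was dragged or lifted (over 15 mm or 10 degrees) (distance of lower_top from where it was at the start of the episode above 0.015 m or angle between lower_top's own z axis and vertical above 0.17 rad).
It fails at once if a neighbour bottle was knocked over or shoved out of place (over 30 mm) (angle between any of neighbour_a_mid, neighbour_b_mid's own z axis and vertical above 0.5 rad or distance of any of neighbour_a_mid, neighbour_b_mid from where it was at the start of the episode above 0.03 m).
It fails at once if a bystander was moved (over 25 mm) (distance of any of flask_mid, tubes_mid from where it was at the start of the episode above 0.025 m).
It also fails if it takes over 50 s, if anything falls off the work surface, if the arm or the gripper's body presses on something with over 40 N, if the wrist force passes 120 N, or if a joint passes its speed limit or range.

## Robot

A 6-joint arm with a two-finger parallel gripper is mounted at the origin on the work surface. World frame = base frame: x ahead of the robot, y to its left, z up, the work surface at z = 0. Lengths are in mm, angles in degrees, forces in N, time in s.
With the tool pointing down it reaches from about 350 to 850 mm from the base axis. Payload 8.1 kg.
Tool frame: the origin (TCP) lies midway between the tips of the shut fingers; the grasp point (between the pads) lies 19 mm behind it; x points along the fingers, y is the direction in which the jaws open and shut, and the axes are right-handed (so a half turn about x gives the same grasp; the last joint's range is limited). The gripper opens to 85 mm and grips with 20 to 120 N. Pads are 22 mm wide; open, the fingers measure 114 mm over their backs; the gripper's body (76 mm by 85 mm) begins 54 mm behind the grasp point. The pads swing forward as they close: fully open they stand 13 mm farther back than shut.
Start: joints at [-80.695, 7.471, 85.268, -0, 87.261, -4.893], TCP at [147.183, -581.672, 231.292] pointing down, gripper open.
Joint ranges: [-169.43, 169.43], [-51.17, 129.36], [1.28, 143.12], [-76.62, 256.62], [0, 156.53], [-152.29, 152.29]. Speed limits (degrees/s): [136.94, 136.94, 159.86, 180, 180, 180].

## Interface

Orientations are given as [roll, pitch, yaw] about the fixed x, y, z axes, in that order (R = Rz(yaw) Ry(pitch) Rx(roll)).
In Python, from bench import sense, snapshot, hand_in gives the robot as it stands.
- The arm moves only by the tool drive_tool, never from a script. Its argument "deltas" is a list of rows, each a list of 7 numbers: the closure in counts, from 0 (fully open) to 255 (shut), then the shift along the tool's x, y, z in m, then the turn, a rotation vector about the tool's x, y, z in rad. A call has exactly 10 rows; each row is the pose to reach, as a shift and turn from the pose commanded when the call began, along the tool's axes at that moment; what a row does not reach only later rows make up. A row lasts 1/12 s, in which the tool goes at most 41.7 mm and 7.16 degrees, less where a joint would pass 70% of its speed; a pose out of reach is approached as far as the arm can. A call with a gripper value outside its range is refused whole. The fingers move at their own pace and stop on an object; "squeeze" is the grip in N (left out, the last holds). Time passes only in rows, so rows that repeat a pose let the fingers close, or fill a call up. It gives the time, the measured TCP pose, the force and the opening at its end, in the units of the state.
- sense(): the state, without advancing time (a new reading comes with each control period).
- snapshot(name): name is "side" or "top" or "wrist"; returns a dict with "frame" (400x640x3 uint8, blue, green, red), "fx", "fy", "cx", "cy" (pixels), "k1" (the pictures are not rectified: a ray, as slopes to the right and down, at radius r is drawn at 1 + k1 r^2 times it, then the intrinsics apply), "rvec" (rotation vector, rad) and "tvec" (3), from world to camera coordinates, as OpenCV has them. Camera axes: x right, y down, z forward; pixel columns grow to the right and rows downward; lengths in mm; the calibration is good to about 2 mm. A picture is of the moment at which its call begins. There is no depth.
- hand_in(): hands the job in, once; it reports no verdict.
The state is a dict: "time": time; "joint_pos": joint angles; "qd": joint speeds; "joint_efforts": joint torques, N m; "tool_pos": TCP position; "tcp_rot": TCP orientation; "ft_force": force on the tool from outside, world axes, zero at the start; "wrist_torque": the same for the moment, N m; "finger_gap": finger opening in mm.
Only numpy, scipy, OpenCV 4.12 (cv2) and the standard library are available. Lean on these libraries where they do the work, as an engineer would, in place of code of your own. Each camera call takes 0.05 s, during which the arm holds its last target.

## Working session

There is one attempt and no reset: what is moved stays moved. The work goes in short steps, Python scripts to look and compute and a tool call to move; the robot and the scene stay as the last step left them, time stands still between calls to the robot, and variables do not carry over. Pictures are saved under pics/ and viewed, and the job is handed in when it is done.

Besides the shell and the picture viewer there is one more tool, called by a JSON object that holds its "op" and its "data". drive_tool: Moves the arm, as the interface text tells. Its arguments: {"type":"object","properties":{"deltas":{"type":"array","items":{"type":"array","items":{"type":"number"}}},"squeeze":{"type":"number"}},"required":["deltas"]}

```bash
mkdir -p pics; ls; python3 - <<'E'
from bench import sense, snapshot
import cv2,json
print(sense())
for n in ["side","top","wrist"]:
    s=snapshot(n); cv2.imwrite(f"pics/{n}0.png",s["frame"])
    print(n,{k:v for k,v in s.items() if k!="frame"})
    import pickle; pickle.dump(s,open(f"{n}0.pkl","wb"))
E
```

```text
pics
{'time': 0.0, 'joint_pos': array([-8.06950100e+01,  7.51483005e+00,  8.53301448e+01, -5.36650126e-04,
        8.72602382e+01, -4.89341112e+00]), 'qd': array([-0.03954034, -0.08324943, -0.03155878,  0.05936427,  0.00642116,
        0.01848531]), 'joint_efforts': array([-4.37264898e-03, -5.69396996e+01, -5.00562394e+01, -5.22130304e-04,
        1.48047408e-02,  4.47304990e-05]), 'tool_pos': array([ 147.0941642 , -581.12557156,  230.23902205]), 'tcp_rot': array([-94.60153052,  89.89478561,  99.59689677]), 'ft_force': array([-0.36190343,  0.37294842, -0.47470196]), 'wrist_torque': array([-0.01532048,  0.01366045,  0.0323955 ]), 'finger_gap': 85.57352521409997}
side {'fx': 361.6572535656119, 'fy': 361.6572535656119, 'cx': 322.93210098627407, 'cy': 196.28317707792053, 'k1': -0.03356432049487293, 'rvec': array([ 2.13115469, -0.49192211,  0.26753836]), 'tvec': array([-533.58704081,  232.29957651,  701.01548787])}
top {'fx': 403.94814421361565, 'fy': 403.94814421361565, 'cx': 322.36894641470263, 'cy': 193.466037843768, 'k1': 0.0319982283456512, 'rvec': array([ 2.14594736, -2.18461615,  0.05716384]), 'tvec': array([  49.66395984,  631.24527684, 1267.9803298 ])}
wrist {'fx': 291.78920519576167, 'fy': 291.78920519576167, 'cx': 320.812800530222, 'cy': 200.8865118463959, 'k1': 0.007605873354140457, 'rvec': array([-2.26549278,  1.76477266,  0.29126709]), 'tvec': array([-599.45637202,  -41.07443366,  380.63169293])}
```

View pics/side0.png

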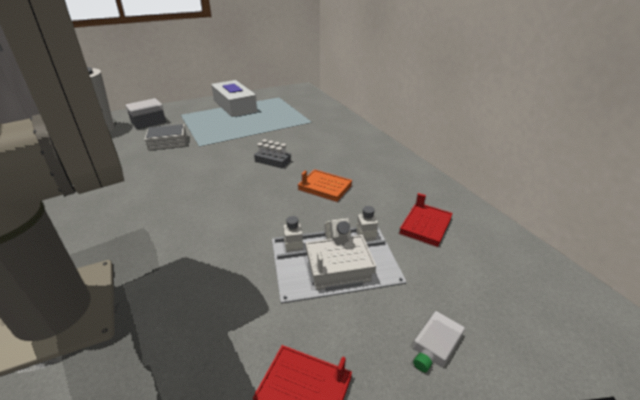

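View pics/top0.png

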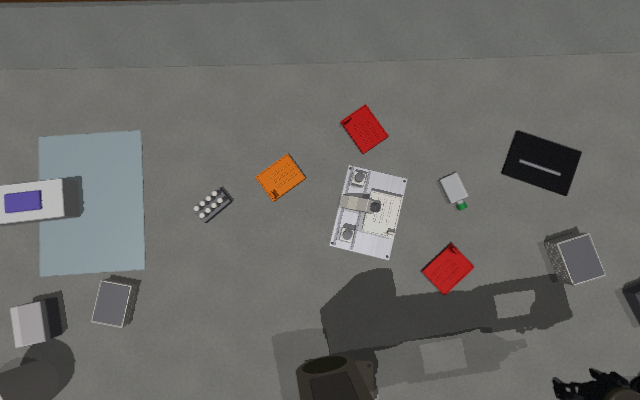

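View pics/wrist0.png

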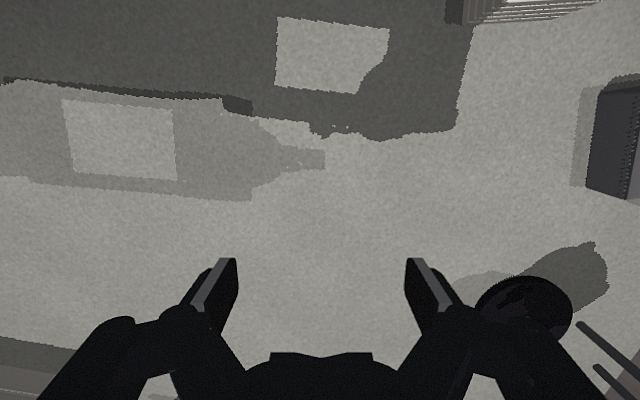

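```bash
cat > h.py <<'E'
import numpy as np,cv2,pickle
from scipy.spatial.transform import Rotation as Rn
def load(n): return pickle.load(open(n,"rb"))
def RT(s):
    R=Rn.from_rotvec(s["rvec"]).as_matrix(); return R,np.array(s["tvec"])
def proj(s,P):
    P=np.atleast_2d(P).astype(float); R,t=RT(s); c=P@R.T+t
    x=c[:,:2]/c[:,2:]; r2=(x**2).sum(1,keepdims=True); x=x*(1+s["k1"]*r2)
    return x*[s["fx"],s["fy"]]+[s["cx"],s["cy"]]
def ray(s,uv):
    K=np.array([[s["fx"],0,s["cx"]],[0,s["fy"],s["cy"]],[0,0,1]])
    x=cv2.undistortPoints(np.array([[uv]],float),K,np.array([s["k1"],0,0,0.]))[0,0]
    R,t=RT(s); return -R.T@t, R.T@np.array([x[0],x[1],1])
def onz(s,uv,z):
    o,d=ray(s,uv); return o+d*(z-o[2])/d[2]
E
python3 - <<'E'
from h import *
s=load("top0.pkl");f=s["frame"]
cv2.imwrite("pics/tz.png",cv2.resize(f[155:270,320:480],None,fx=5,fy=5,interpolation=cv2.INTER_CUBIC))
g=load("side0.pkl");cv2.imwrite("pics/sz.png",cv2.resize(g["frame"][200:310,260:420],None,fx=5,fy=5,interpolation=cv2.INTER_CUBIC))
for uv in [(350,166),(407,180),(388,259),(331,246)]: print(onz(s,uv,3))
for uv in [(274,237),(284,299),(404,285)]: print(onz(g,uv,3))
E
```

```text
[722.46238157 -52.92739515   3.        ]
[ 672.59679273 -236.55139663    3.        ]
[ 419.59873282 -167.50333722    3.        ]
[463.47276278  14.04267509   3.        ]
[472.74260426  25.75422375   3.        ]
[ 425.54485869 -164.05586922    3.        ]
[ 668.5477348 -240.8354728    3.       ]
```

View pics/tz.png

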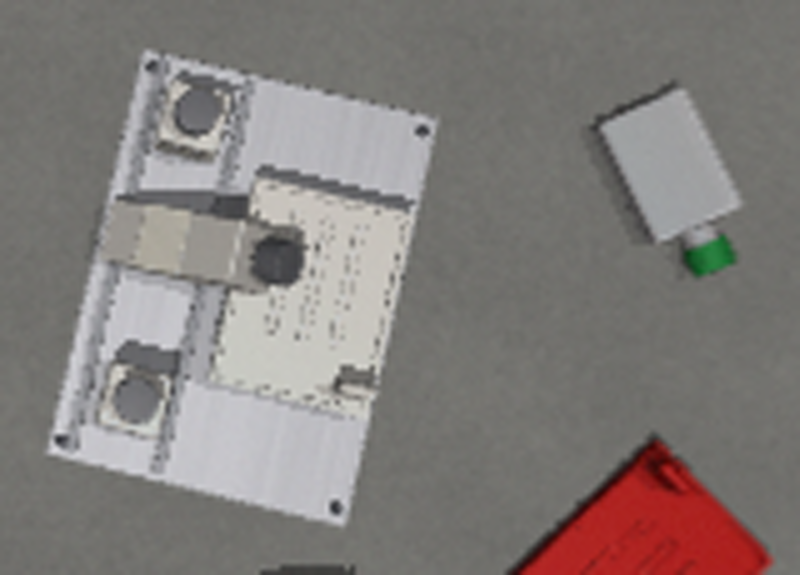

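View pics/sz.png

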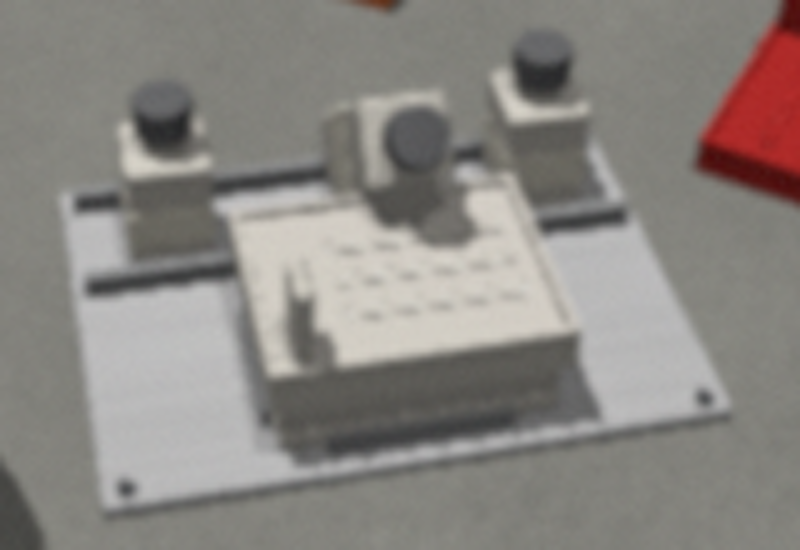

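```bash
cat > fit.py <<'E'
from h import *
from scipy.optimize import least_squares
T=load("top0.pkl");S=load("side0.pkl")
def L2W(p,q):
    X,Y,yaw=q[:3]; c,s=np.cos(yaw),np.sin(yaw); P=np.atleast_2d(p)
    return np.c_[X+c*P[:,0]-s*P[:,1],Y+s*P[:,0]+c*P[:,1],P[:,2]]
def pts(q):
    z=q[3]
    return [[q[4],0,94],[q[5],0,94],[65,-44,z],[65,-144,z],[-65,-44,z],[-65,-144,z]]
obsT=[(347.4,234.4),(360,176.6),(371.6,190.6),(402.4,196.2),(362.4,231),(394.4,236.6)]
obsS=[(292.4,219.6),(368.6,210),(362,235.6),(375.6,267),(307,243),(313.6,275.4)]
def res(q):
    W=L2W(pts(q),q); return np.r_[(proj(T,W)-obsT).ravel(),(proj(S,W)-obsS).ravel()]
r=least_squares(res,[590,-70,-.25,56,-90,90],x_scale=[10,10,.1,5,5,5],loss='soft_l1')
if __name__=="__main__":
    print(r.x,np.degrees(r.x[2]));print(np.round(res(r.x).reshape(-1,2),1))
    q=r.x
    for n,s in(("top",T),("side",S)):
        f=s["frame"].copy()
        th=np.radians(48)
        box=[(sx*65,-94+sy*50,z) for sx in(-1,1) for sy in(-1,1) for z in(q[3],q[3]-18)]
        rails=[(a,b,18) for a in(-100,100) for b in(-26,26)]
        tab=[(-54,-130+b,z) for b in(-12,12) for z in(98,56)]
        f=cv2.resize(f,None,fx=5,fy=5,interpolation=cv2.INTER_CUBIC)
        for P,c in((box,(0,0,255)),(rails,(255,0,0)),(tab,(0,180,0)),([(0,0,6)],(255,0,255))):
            for u,v in proj(s,L2W(P,q)): cv2.circle(f,(int(5*u+2.5),int(5*v+2.5)),4,c,-1)
        o=(320,155) if n=="top" else(260,200)
        cv2.imwrite(f"pics/fit_{n}.png",f[o[1]*5:(o[1]+115)*5,o[0]*5:(o[0]+160)*5])
E
python3 fit.py
```

```text
[ 5.84464815e+02 -5.69432548e+01 -2.45777623e-01  5.69847358e+01
 -8.61734183e+01  9.19158717e+01] -14.082020482701209
[[-0.2  0.2]
 [ 0.2  0.7]
 [-0.3 -0.4]
 [ 0.5  1.2]
 [-0.2 -0. ]
 [-0.4  1.8]
 [ 0.1 -0.7]
 [ 0.3 -0.7]
 [ 0.3 -0.4]
 [ 1.3 -0.3]
 [-1.3  0.1]
 [ 0.7  1. ]]
```

View pics/fit_top.png

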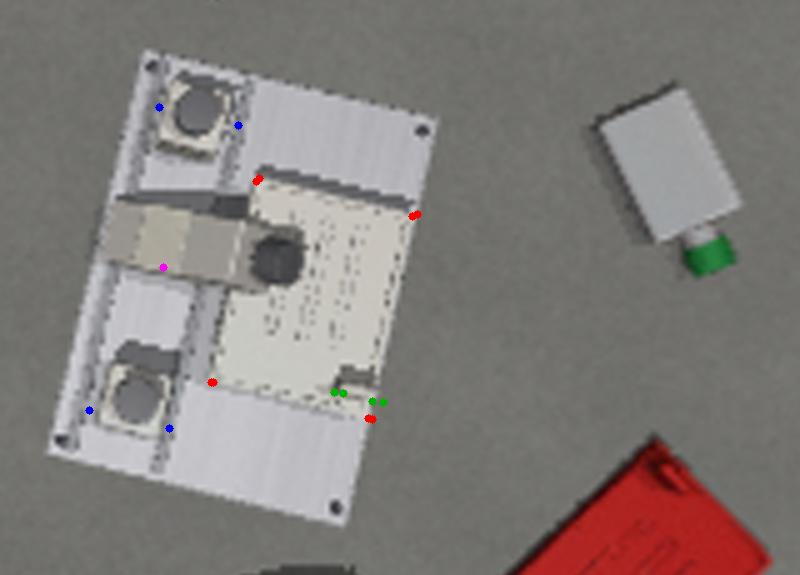

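View pics/fit_side.png

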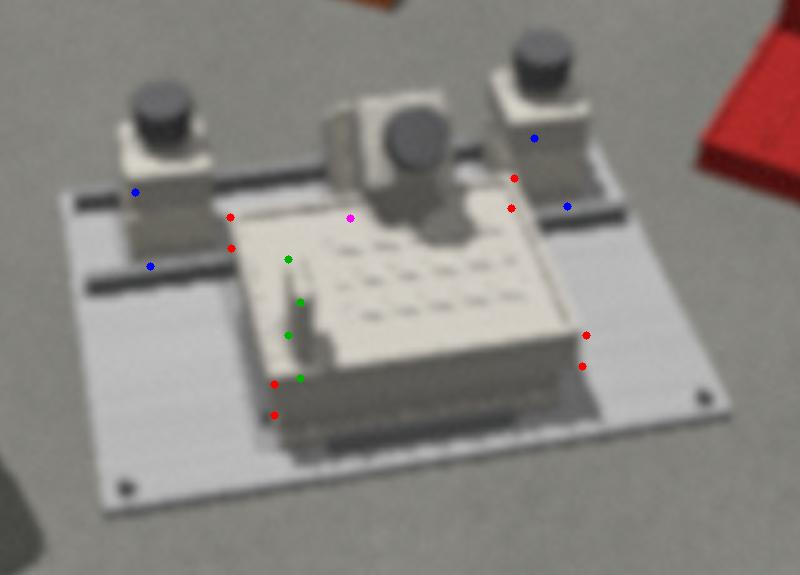

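```bash
cat >> h.py <<'E'
def TR(st):  # tool rotation, pos
    return Rn.from_euler('xyz',st["tcp_rot"],degrees=True).as_matrix(), np.array(st["tool_pos"])
def move(R0,p0,R1,p1):
    "shift in tool axes (m), rotvec"
    return np.round(R0.T@(np.array(p1)-p0)/1000,4), np.round(Rn.from_matrix(R0.T@R1).as_rotvec(),4)
E
python3 - <<'E'
from h import *
from bench import sense
st=sense();R,p=TR(st);print("tool",np.round(R,3),p)
w=load("wrist0.pkl");Rc,t=RT(w);c=-Rc.T@t
print("cam pos in tool",R.T@(c-p)," cam axes (rows x,y,z) in tool",np.round(Rc@R,3))
E
```

```text
tool [[-0.     0.245 -0.969]
 [ 0.001 -0.969 -0.245]
 [-1.    -0.002 -0.   ]] [ 147.08130071 -581.224073    230.45751961]
cam pos in tool [-142.41505545    0.33581601  -82.16130045]  cam axes (rows x,y,z) in tool [[ 0.     1.     0.001]
 [-0.32  -0.001  0.948]
 [ 0.948 -0.     0.32 ]]
```

```bash
cat > plan.py <<'E'
from fit import *
from bench import sense
q=r.x
def lane(p): return L2W(np.array(p,float),q)[0]
def laneR(tilt=0,yaw=0):
    # tilt about lane x (deg), hand pointing down at 0
    c,s=np.cos(q[2]),np.sin(q[2])
    ex=np.array([c,s,0]);ey=np.array([-s,c,0]);ez=np.array([0,0,1.])
    R=np.c_[-ez,ex,-ey]   # tool x,y,z
    return Rn.from_rotvec(ex*np.radians(tilt)).as_matrix()@R
E
python3 - <<'E'
from plan import *
R,p=TR(sense()); print(np.linalg.det(laneR()),lane([0,-62,250])); print(move(R,p,laneR(),lane([0,-62,250])))
E
```

```text
0.9999999999999998 [ 569.37955445 -117.08005648  250.        ]
(array([-0.0189, -0.3465, -0.5232]), array([-1.0773e+00, -9.0000e-04,  1.3000e-03]))
```

{"op": "drive_tool", "data": {"deltas": [[0,-0.005,-0.019,-0.029,-0.06,0,0],[0,-0.01,-0.038,-0.058,-0.12,0,0],[0,-0.015,-0.057,-0.087,-0.18,0,0],[0,-0.019,-0.076,-0.116,-0.24,0,0],[0,-0.019,-0.096,-0.147,-0.3,0,0],[0,-0.019,-0.116,-0.178,-0.36,0,0],[0,-0.019,-0.136,-0.209,-0.42,0,0],[0,-0.019,-0.156,-0.24,-0.48,0,0],[0,-0.019,-0.176,-0.27,-0.54,0,0],[0,-0.019,-0.19,-0.29,-0.6,0,0]]}}

```text
time: 0.98
tool_pos: [383.3, -323.8, 250.1]
tcp_rot: [-166.7, 89.9, 62.1]
ft_force: [-0.0, -1.0, -0.5]
finger_gap: 85.3
```

```bash
python3 - <<'E'
from plan import *
R,p=TR(sense()); print(p); print(move(R,p,laneR(),lane([0,-62,250])))
E
```

```text
[ 383.3297905  -323.78854754  250.13702838]
(array([ 0.0004,  0.0039, -0.2781]), array([-0.4729, -0.0009, -0.    ]))
```

{"op": "drive_tool", "data": {"deltas": [[0,0,0,-0.035,-0.05,0,0],[0,0,0.001,-0.07,-0.11,0,0],[0,0,0.002,-0.11,-0.17,0,0],[0,0,0.003,-0.15,-0.23,0,0],[0,0,0.004,-0.19,-0.29,0,0],[0,0,0.004,-0.225,-0.35,0,0],[0,0,0.004,-0.25,-0.41,0,0],[0,0,0.004,-0.268,-0.45,0,0],[0,0,0.004,-0.278,-0.473,0,0],[0,0,0.004,-0.278,-0.473,0,0]]}}

```text
time: 1.82
tool_pos: [569.3, -119.0, 249.7]
tcp_rot: [-115.4, 89.9, 140.5]
ft_force: [0.6, -0.3, 0.3]
finger_gap: 85.3
```

```bash
python3 - <<'E'
from plan import *
from bench import snapshot
s=snapshot("wrist");pickle.dump(s,open("wrist1.pkl","wb"));R,p=TR(sense());print(p)
cv2.imwrite("pics/w1.png",cv2.resize(s["frame"],(800,500),interpolation=cv2.INTER_CUBIC))
E
```

```text
[ 568.59736784 -120.17438453  249.83371675]
```

View pics/w1.png

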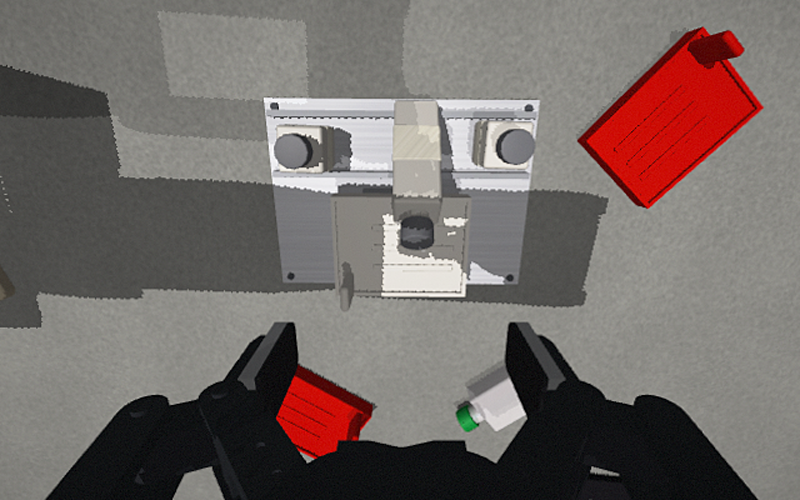

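```bash
python3 - <<'E'
from h import *
f=load("wrist1.pkl")["frame"]
cv2.imwrite("pics/w1z.png",cv2.resize(f[72:252,205:445],None,fx=3.333,fy=3.333,interpolation=cv2.INTER_CUBIC))
E
```

```text
(no output)
```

View pics/w1z.png

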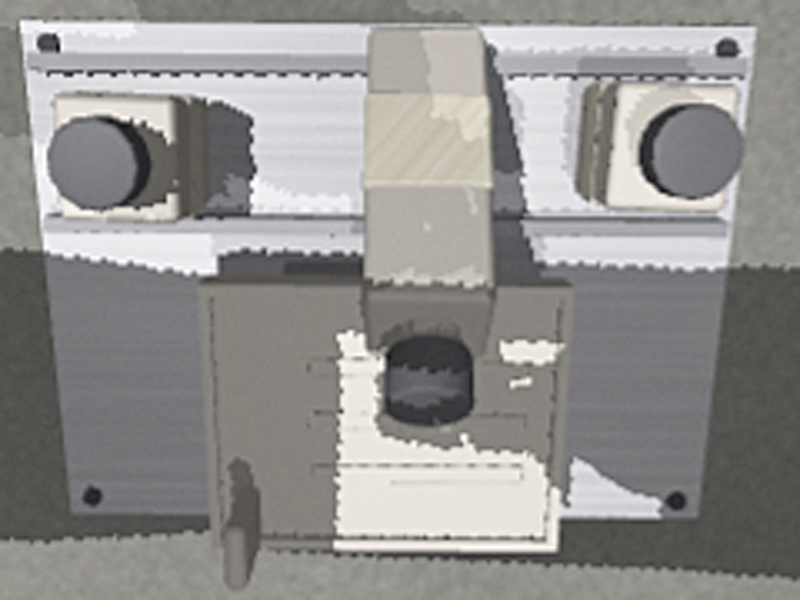

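```bash
cat > fit.py <<'E'
from h import *
from scipy.optimize import least_squares
T=load("top0.pkl");S=load("side0.pkl");Wr=load("wrist1.pkl")
def L2W(p,q):
    X,Y,yaw=q[:3]; c,s=np.cos(yaw),np.sin(yaw); P=np.atleast_2d(p)
    return np.c_[X+c*P[:,0]-s*P[:,1],Y+s*P[:,0]+c*P[:,1],P[:,2]]
def pts(q):
    z=q[3]
    return [[q[4],0,94],[q[5],0,94],[65,-44,z],[65,-144,z],[-65,-44,z],[-65,-144,z]]
def bot(P,q): # bottle local (origin base centre) -> lane
    th=q[8]; P=np.atleast_2d(P).astype(float)
    c,s=np.cos(th),np.sin(th)
    # rotate about x by th (z->(0,-s,c)) , -y base edge at (q6? )
    y=P[:,1]+20; return np.c_[q[6]+P[:,0], q[7]+c*y-s*P[:,2], 6+s*y+c*P[:,2]]
B=[[-20,20,0],[20,20,0],[-20,20,108-0],[20,20,108]]
z3=lambda u,v:(u/3.3333+205,v/3.3333+72)
obsT=[(347.4,234.4),(360,176.6),(371.6,190.6),(402.4,196.2),(362.4,231),(394.4,236.6)]
obsS=[(292.4,219.6),(368.6,210),(362,235.6),(375.6,267),(307,243),(313.6,275.4)]
obsW=[z3(92,163),z3(698,151),z3(572,284),z3(558,550),z3(203,282),z3(212,547)]
obsB=[z3(370,30),z3(485,30),z3(363,285),z3(492,290)]
def res(q):
    W=L2W(pts(q),q); b=proj(Wr,L2W(bot(B[:2],q),q))
    # allow zoomed wrist weight 1, others 1
    return np.r_[(proj(T,W)-obsT).ravel(),(proj(S,W)-obsS).ravel(),(proj(Wr,W)-obsW).ravel(),(proj(Wr,L2W(bot(B,q),q))-obsB).ravel()]
r=least_squares(res,[590,-70,-.25,56,-90,90,0,11,np.radians(48)],x_scale=[10,10,.1,5,5,5,5,5,.1],loss='soft_l1')
if __name__=="__main__":
    print(np.round(r.x,2),np.degrees(r.x[[2,8]]));print(np.round(res(r.x).reshape(-1,2),1))
    q=r.x
    for n,s in(("top",T),("side",S),("wrist",Wr)):
        f=s["frame"].copy()
        k=3.3333 if n=="wrist" else 5
        box=[(sx*65,-94+sy*50,z) for sx in(-1,1) for sy in(-1,1) for z in(q[3],q[3]-18)]
        rails=[(a,b,18) for a in(-100,-40,40,100) for b in(-26,26)]
        tab=[(-50+a,-130+b,z) for a in(-4,4) for b in(-12,12) for z in(98,)]
        bt=bot([[a,b,z] for a in(-20,20) for b in(-20,20) for z in(0,108)]+[[0,0,135]],q)
        o=(320,155) if n=="top" else(260,200) if n=="side" else (205,72)
        f=cv2.resize(f[o[1]:o[1]+(180 if n=="wrist" else 115),o[0]:o[0]+(240 if n=="wrist" else 160)],None,fx=k,fy=k,interpolation=cv2.INTER_CUBIC)
        for P,c in((box,(0,0,255)),(rails,(255,0,0)),(tab,(0,180,0)),(bt,(0,200,255))):
            for u,v in proj(s,L2W(P,q)): cv2.circle(f,(int(k*(u+.5-o[0])),int(k*(v+.5-o[1]))),3,c,-1)
        cv2.imwrite(f"pics/fit_{n}.png",f)
E
python3 fit.py
```

```text
[ 5.8534e+02 -5.5710e+01 -2.5000e-01  5.5790e+01 -8.6980e+01  9.2020e+01
  1.3190e+01  1.0700e+01  7.6000e-01] [-14.25477825  43.4543084 ]
[[-0.8  0.2]
 [-0.1  0.4]
 [-0.6 -0.6]
 [ 0.1  1.1]
 [-0.7 -0.3]
 [-1.   1.7]
 [-0.1 -1.2]
 [ 0.5 -1.1]
 [ 0.3 -0.4]
 [ 1.1 -0.4]
 [-1.3 -0. ]
 [ 0.7  0.8]
 [ 0.1 -0.8]
 [-0.1  2.9]
 [ 0.4  0.5]
 [-0.3 -0.8]
 [-1.1  1. ]
 [ 1.  -0. ]
 [-1.  -0.1]
 [-0.4 -0. ]
 [-0.   0.8]
 [ 2.6 -0.6]]
```

View pics/fit_wrist.png

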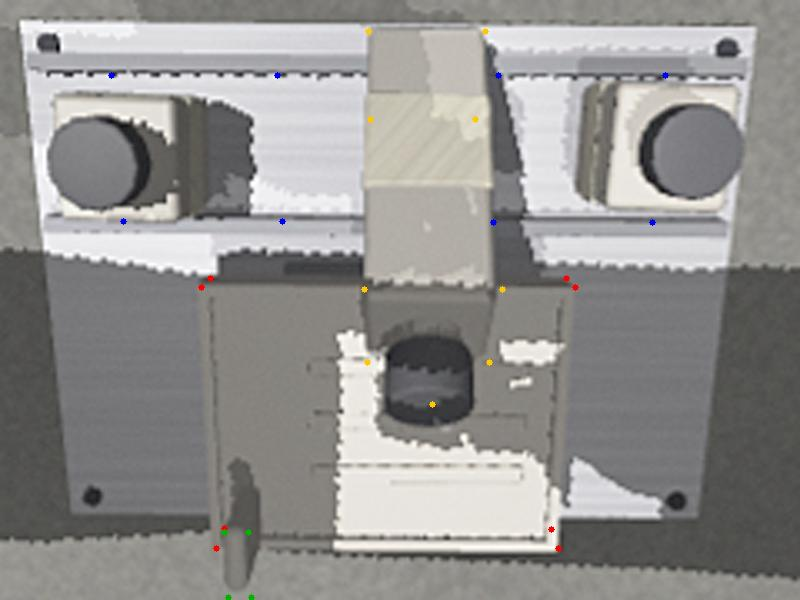

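View pics/fit_top.png

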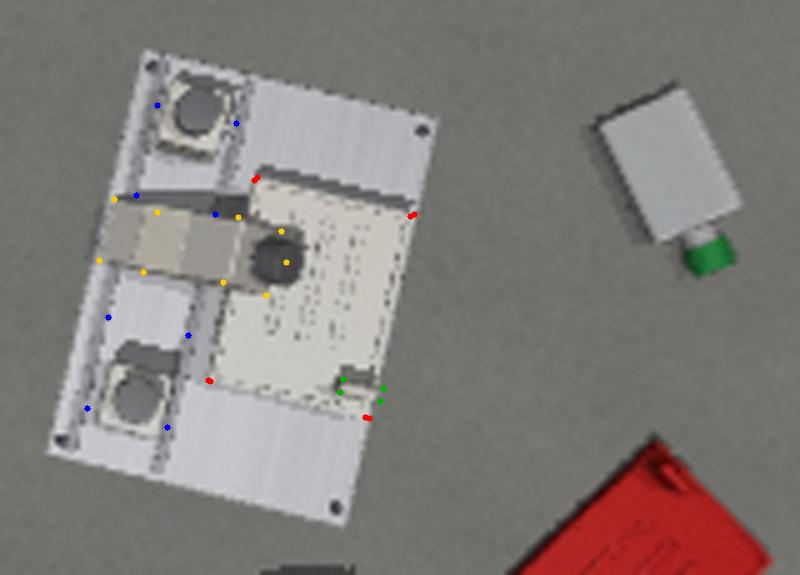

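View pics/fit_side.png

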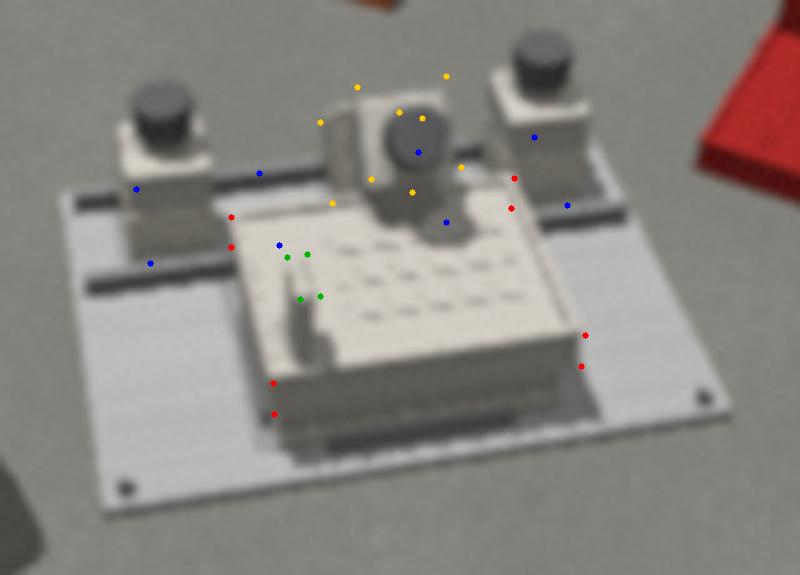

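```bash
sed -i 's/^    q=r.x$/    q=r.x.copy(); q[7]=11.5; q[8]=np.radians(48); q[6]=12/' fit.py; python3 fit.py >/dev/null; python3 - <<'E'
import cv2,numpy as np
a=cv2.imread("pics/fit_wrist.png")[0:450,300:600];b=cv2.imread("pics/fit_side.png")[30:480,220:620]
cv2.imwrite("pics/cmp.png",np.hstack([a,b]))
E
```

```text
(no output)
```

View pics/cmp.png

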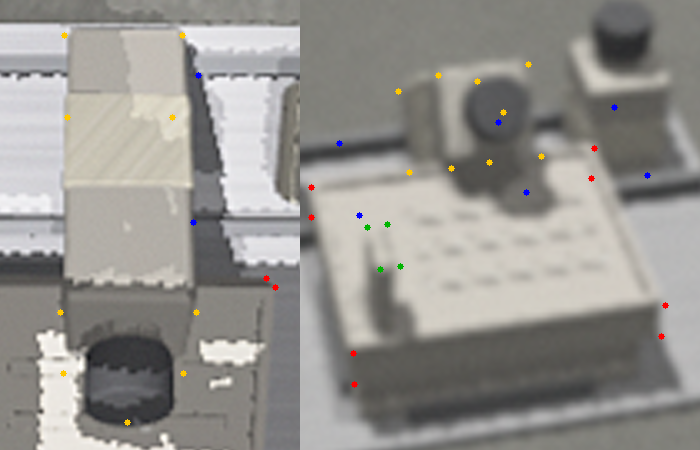

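```bash
sed -i 's/^q=r.x/q=r.x.copy()/' plan.py; cat > go.py <<'E'
import sys
from plan import *
# usage: go.py x y z tilt  (lane coords of TCP)
x,y,z,t=map(float,sys.argv[1:5])
R,p=TR(sense()); print(p,sense()["joint_pos"].round(1)); print(move(R,p,laneR(t),lane([x,y,z])))
c,s=np.cos(q[2]),np.sin(q[2]);d=p-[q[0],q[1],0]; print("lane now",[round(v,1) for v in(c*d[0]+s*d[1],-s*d[0]+c*d[1],d[2])])
E
python3 go.py 12.5 -30.6 150 0;python3 go.py 12.5 -30.6 57.6 0
```

```text
[ 568.59736784 -120.17438453  249.83371675] [-17.    4.2  86.8  -0.   89.   -2.7]
(array([ 0.0998,  0.0129, -0.036 ]), array([-0.0006,  0.0002,  0.001 ]))
lane now [np.float64(-0.4), np.float64(-66.6), np.float64(249.8)]
[ 568.59736784 -120.17438453  249.83371675] [-17.    4.2  86.8  -0.   89.   -2.7]
(array([ 0.1922,  0.013 , -0.0361]), array([-0.0006,  0.0002,  0.001 ]))
lane now [np.float64(-0.4), np.float64(-66.6), np.float64(249.8)]
```

{"op": "drive_tool", "data": {"deltas": [[70,0.015,0.004,-0.012,0,0,0],[70,0.03,0.008,-0.024,0,0,0],[70,0.05,0.013,-0.036,0,0,0],[70,0.065,0.013,-0.036,0,0,0],[70,0.08,0.013,-0.036,0,0,0],[70,0.09,0.013,-0.036,0,0,0],[70,0.1,0.013,-0.036,0,0,0],[70,0.1,0.013,-0.036,0,0,0],[70,0.1,0.013,-0.036,0,0,0],[70,0.1,0.013,-0.036,0,0,0]], "squeeze": 40}}

```text
time: 2.7
tool_pos: [590.6, -89.4, 151.4]
tcp_rot: [90.5, 89.9, -13.8]
ft_force: [0.7, -0.7, 0.4]
finger_gap: 61.7
```

```bash
python3 go.py 12.5 -30.6 57.6 0; python3 - <<'E'
from plan import *
from bench import snapshot
for n in("wrist","side"):
    s=snapshot(n);pickle.dump(s,open(n+"2.pkl","wb"))
    f=s["frame"]
    if n=="side": f=cv2.resize(f[150:320,230:460],(800,591),interpolation=cv2.INTER_CUBIC)
    cv2.imwrite(f"pics/{n}2.png",f)
E
```

```text
[590.58295793 -89.39343147 151.377729  ] [-13.5   9.8  91.1  -0.   79.    0.8]
(array([ 0.0938, -0.001 , -0.0008]), array([-0.0019, -0.    , -0.0014]))
lane now [np.float64(13.4), np.float64(-31.4), np.float64(151.4)]
```

View pics/wrist2.png

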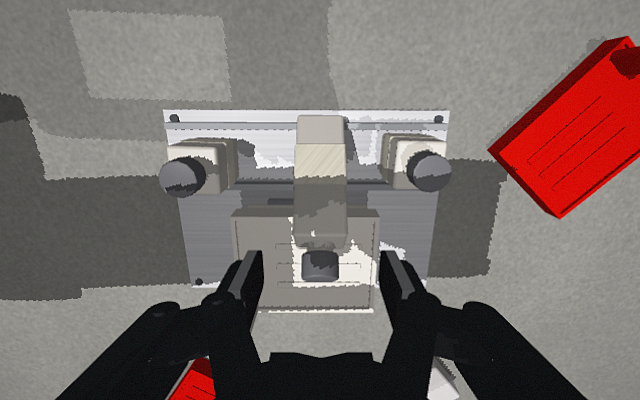

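View pics/side2.png

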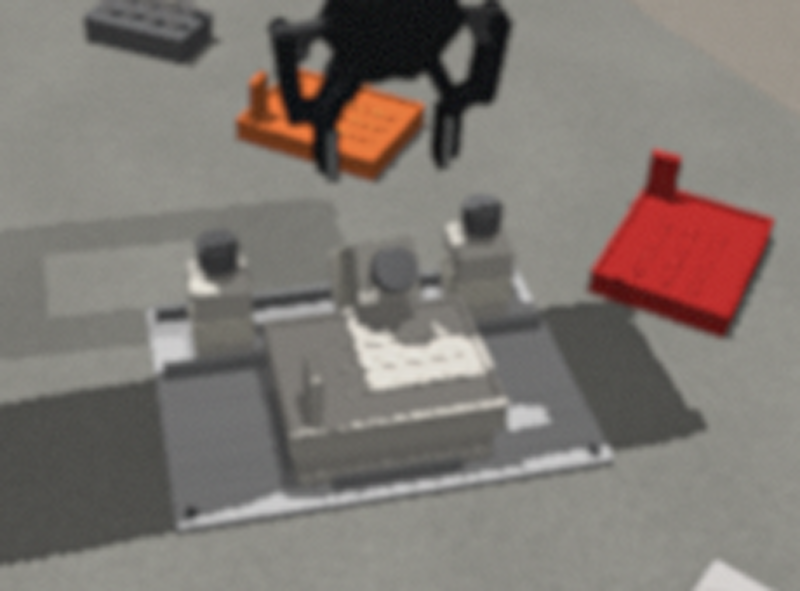

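{"op": "drive_tool", "data": {"deltas": [[70,0.02,-0.001,-0.001,0,0,0],[70,0.035,-0.001,-0.001,0,0,0],[70,0.05,-0.001,-0.001,0,0,0],[70,0.065,-0.001,-0.001,0,0,0],[70,0.078,-0.001,-0.001,0,0,0],[70,0.088,-0.001,-0.001,0,0,0],[70,0.094,-0.001,-0.001,0,0,0],[70,0.094,-0.001,-0.001,0,0,0],[70,0.094,-0.001,-0.001,0,0,0],[120,0.094,-0.001,-0.001,0,0,0]], "squeeze": 40}}

```text
time: 3.63
tool_pos: [590.2, -87.9, 57.4]
tcp_rot: [91.2, 89.9, -13.1]
ft_force: [0.3, 0.1, 0.5]
finger_gap: 51.4
```

```bash
python3 go.py 12.5 -30.6 57.6 0; python3 - <<'E'
from plan import *
from bench import snapshot
for n in("wrist",):
    s=snapshot(n);pickle.dump(s,open(n+"3.pkl","wb"))
    cv2.imwrite(f"pics/{n}3.png",s["frame"])
E
```

```text
[590.2207581  -87.85224497  57.3536149 ] [-13.4  15.3  95.3   0.   69.4   0.9]
(array([-0.0002, -0.0001,  0.0006]), array([-0.0012, -0.    , -0.0016]))
lane now [np.float64(12.6), np.float64(-30.0), np.float64(57.4)]
```

View pics/wrist3.png

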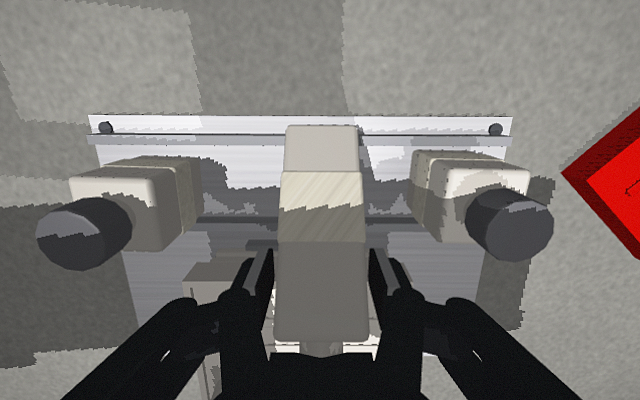

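{"op": "drive_tool", "data": {"deltas": [[255,0,0,0,0,0,0],[255,0,0,0,0,0,0],[255,0,0,0,0,0,0],[255,0,0,0,0,0,0],[255,-0.005,0,0,0,0,0],[255,-0.012,0,0,0,0,0],[255,-0.02,0,0,0,0,0],[255,-0.03,0,0,0,0,0],[255,-0.04,0,0,0,0,0],[255,-0.045,0,0,0,0,0]], "squeeze": 50}}

```text
time: 4.52
tool_pos: [590.4, -87.9, 103.7]
tcp_rot: [91.2, 89.9, -13.1]
ft_force: [0.4, 0.3, -1.8]
finger_gap: 39.4
```

```bash
python3 go.py 0 -10 110 -48; python3 - <<'E'
from plan import *
from bench import snapshot
for n in("wrist","side"):
    s=snapshot(n);pickle.dump(s,open(n+"4.pkl","wb"))
    f=s["frame"]
    if n=="side": f=cv2.resize(f[150:320,230:460],(800,591),interpolation=cv2.INTER_CUBIC)
    cv2.imwrite(f"pics/{n}4.png",f)
E
```

```text
[590.44620589 -87.90295617 103.71784767] [-13.4  12.2  93.6   0.   74.    0.9]
(array([-0.0063, -0.0129, -0.0199]), array([-0.0022, -0.8378, -0.0019]))
lane now [np.float64(12.9), np.float64(-29.9), np.float64(103.7)]
```

View pics/wrist4.png

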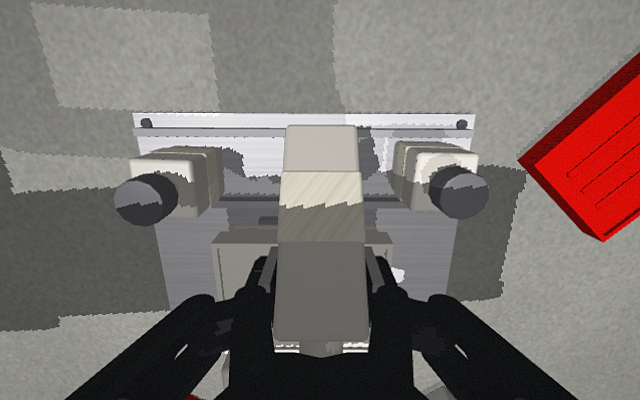

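View pics/side4.png

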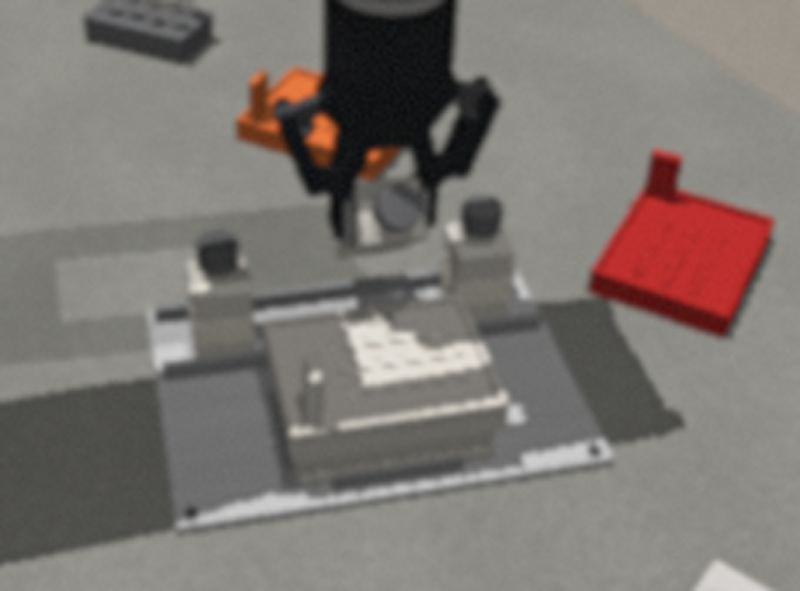

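```bash
cat > bf.py <<'E'
from plan import *
def bfit(s,obs,zs_fix=None,th0=48,x0=12,y0=11.5,z0=52):
    # params x, y,z of base centre, th, zs
    def W(u):
        x,y,z,th,zs=u; c,sn=np.cos(th),np.sin(th)
        P=np.array([[-20,20,0],[20,20,0],[-20,20,zs],[20,20,zs]],float)
        return L2W(np.c_[x+P[:,0],y+c*P[:,1]-sn*P[:,2],z+sn*P[:,1]+c*P[:,2]],q)
    f=lambda u:np.r_[(proj(s,W(u))-obs).ravel(),(u[4]-102)/3]
    o=least_squares(f,[x0,y0,z0,np.radians(th0),100],x_scale=[5,5,5,.1,5]); return o.x,f(o.x)
if __name__=="__main__":
    s=load("wrist4.pkl"); u,f=bfit(s,[(287,126),(356,126),(275,341),(370,341)])
    print(u.round(1),np.degrees(u[3]),f.round(1))
    print("expected base centre lane", 12.6,24.9,6+14.9+46.3)
E
python3 bf.py
```

```text
[ 13.4  26.2  62.2   0.9 108.9] 49.14895492610655 [-1.1  0.3  1.   0.1 -0.   0.   0.1 -0.3  2.3]
expected base centre lane 12.6 24.9 67.19999999999999
```

{"op": "drive_tool", "data": {"deltas": [[255,-0.003,-0.001,-0.002,0,-0.08,0],[255,-0.006,-0.003,-0.004,0,-0.18,0],[255,-0.006,-0.005,-0.007,0,-0.28,0],[255,-0.006,-0.007,-0.01,0,-0.38,0],[255,-0.006,-0.009,-0.013,0,-0.48,0],[255,-0.006,-0.011,-0.016,0,-0.58,0],[255,-0.006,-0.013,-0.018,0,-0.68,0],[255,-0.006,-0.013,-0.02,0,-0.76,0],[255,-0.006,-0.013,-0.02,0,-0.82,0],[255,-0.006,-0.013,-0.02,-0.001,-0.838,-0.001]], "squeeze": 50}}

```text
time: 5.45
tool_pos: [580.8, -63.6, 104.8]
tcp_rot: [-0.4, 41.8, -104.4]
ft_force: [0.3, 0.5, -2.7]
finger_gap: 39.4
```

```bash
cat > look.py <<'E'
import sys
from h import *
from bench import snapshot
k=sys.argv[1]
for n in sys.argv[2:]:
    s=snapshot(n);pickle.dump(s,open(n+k+".pkl","wb"))
    f=s["frame"]
    if n=="side": f=cv2.resize(f[150:320,230:460],(800,591),interpolation=cv2.INTER_CUBIC)
    if n=="top": f=cv2.resize(f[145:275,300:480],(800,578),interpolation=cv2.INTER_CUBIC)
    cv2.imwrite(f"pics/{n}{k}.png",f)
E
python3 look.py 5 wrist side; python3 go.py 0 -10 72 -48
```

```text
[581.19881216 -64.42186131 105.55709881] [ 12.7  32.1  81.9 -41.5  92.1  35.2]
(array([ 0.0228,  0.002 , -0.0246]), array([0.0036, 0.0003, 0.0024]))
lane now [np.float64(-1.9), np.float64(-9.5), np.float64(105.6)]
```

View pics/wrist5.png

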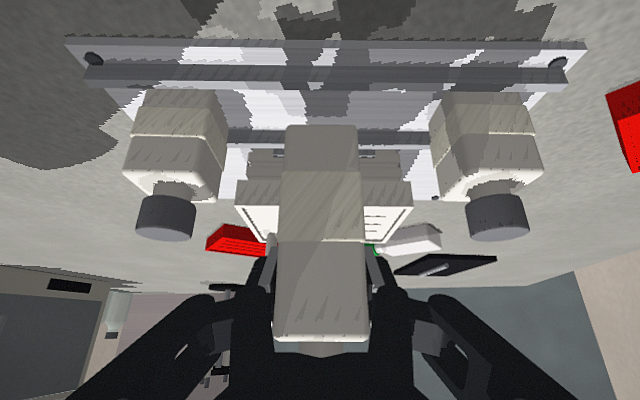

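View pics/side5.png

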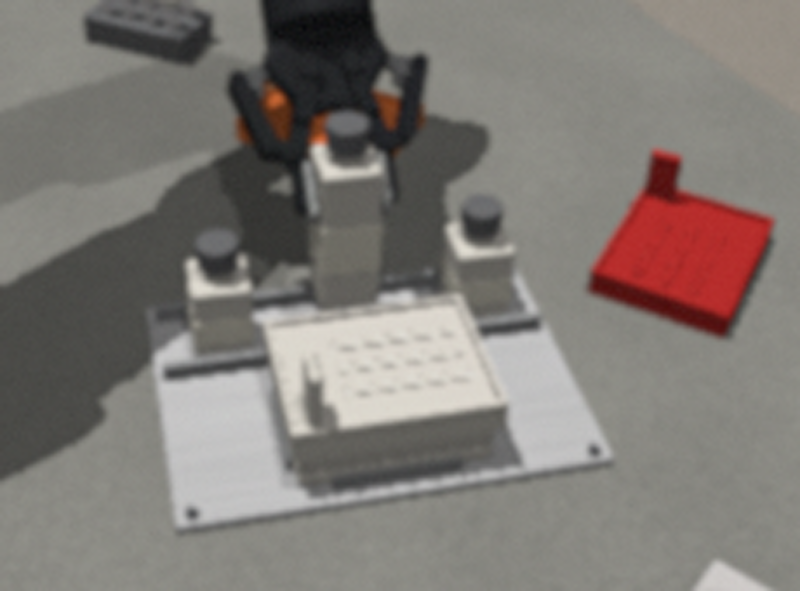

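```bash
python3 - <<'E'
from bf import *
s=load("wrist5.pkl"); u,f=bfit(s,[(287,126),(356,126),(275,341),(370,341)],th0=0,x0=0,y0=0,z0=40)
print(u.round(1),np.degrees(u[3]),f.round(1))
# neighbours base check in wrist5: overlay
f=cv2.resize(s["frame"],None,fx=1.25,fy=1.25)
P=[(a+dx,dy,z) for a in(q[4],q[5]) for dx,dy in((-20,-20),(20,-20),(-20,20),(20,20)) for z in(6,67)]+[(a,b,18) for a in(-100,-60,60,100) for b in(-26,26,32)]
for uu,v in proj(s,L2W(P,q)): cv2.circle(f,(int(1.25*uu),int(1.25*v)),3,(0,0,255),-1)
cv2.imwrite("pics/ov5.png",f)
g=load("side5.pkl");k=800/230
f=cv2.resize(g["frame"][150:320,230:460],(800,591),interpolation=cv2.INTER_CUBIC)
x,y,z,th,_=u
for (X,Y,Z,T),col in(((x,y,z,th),(0,0,255)),((x,0,40,0),(255,0,0))):
    c,sn=np.cos(T),np.sin(T)
    P=np.array([[a,b,h] for a in(-20,20) for b in(-20,20) for h in(0,97)]+[[0,0,135]],float)
    W=L2W(np.c_[X+P[:,0],Y+c*P[:,1]-sn*P[:,2],Z+sn*P[:,1]+c*P[:,2]],q)
    for a,b in proj(g,W): cv2.circle(f,(int(k*(a-230+.5)),int(k*(b-150+.5))),3,col,-1)
cv2.imwrite("pics/ovs5.png",f)
E
```

```text
[ -2.   -2.5  35.    0.  108.9] 0.8428489102630227 [-0.1  0.   2.   0.4 -0.8 -0.4 -0.6  0.1  2.3]
```

View pics/ov5.png

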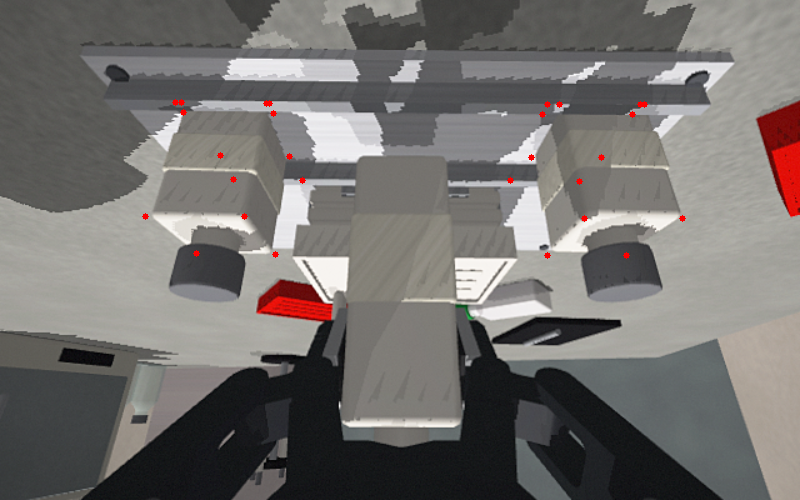

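View pics/ovs5.png

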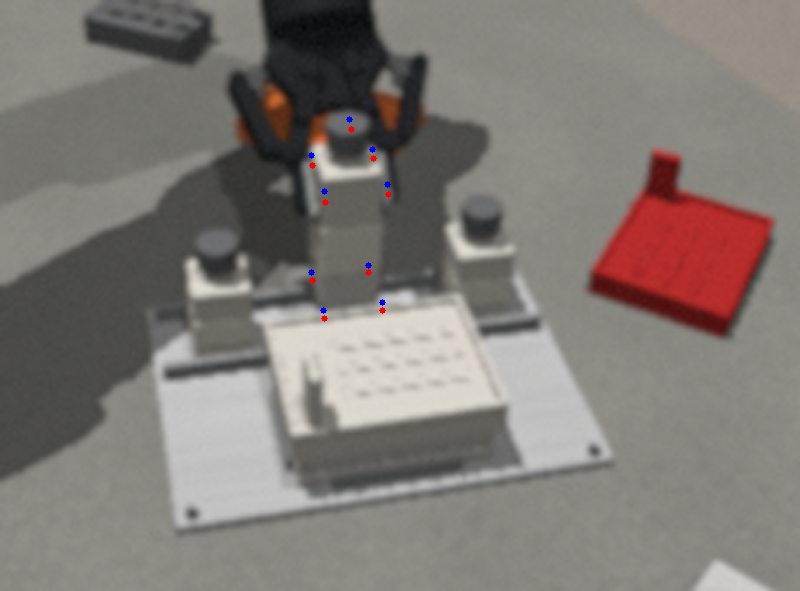

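{"op": "drive_tool", "data": {"deltas": [[255,0.002,0,-0.002,0,0,0],[255,0.005,0.001,-0.005,0,0,0],[255,0.008,0.002,-0.008,0,0,0],[255,0.011,0.002,-0.011,0,0,0],[255,0.013,0.002,-0.014,0,0,0],[255,0.015,0.002,-0.016,0,0,0],[255,0.017,0.002,-0.018,0,0,0],[255,0.018,0.002,-0.0195,0,0,0],[255,0.018,0.002,-0.0195,0,0,0],[255,0.018,0.002,-0.0195,0,0,0]]}}

```text
time: 6.38
tool_pos: [583.6, -65.8, 80.7]
tcp_rot: [-0.1, 42.0, -104.4]
ft_force: [0.6, -0.2, -2.0]
finger_gap: 39.4
```

```bash
python3 look.py 6 wrist side; python3 go.py 0 -10 72 -48; python3 -c "
from bench import sense;print(sense()['ft_force'])"
```

```text
[583.76092751 -65.80921043  80.95533771] [ 12.5  34.3  81.8 -41.5  90.5  36.6]
(array([ 0.0059, -0.0009, -0.0068]), array([0.0003, 0.0001, 0.0011]))
lane now [np.float64(1.0), np.float64(-10.2), np.float64(81.0)]
[ 0.10612687  0.35962401 -0.99776703]
```

View pics/wrist6.png

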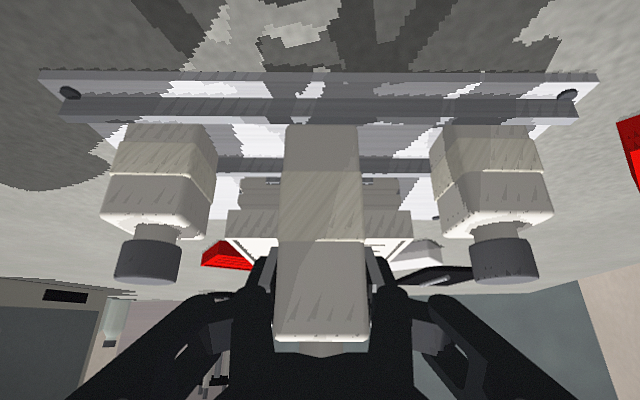

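View pics/side6.png

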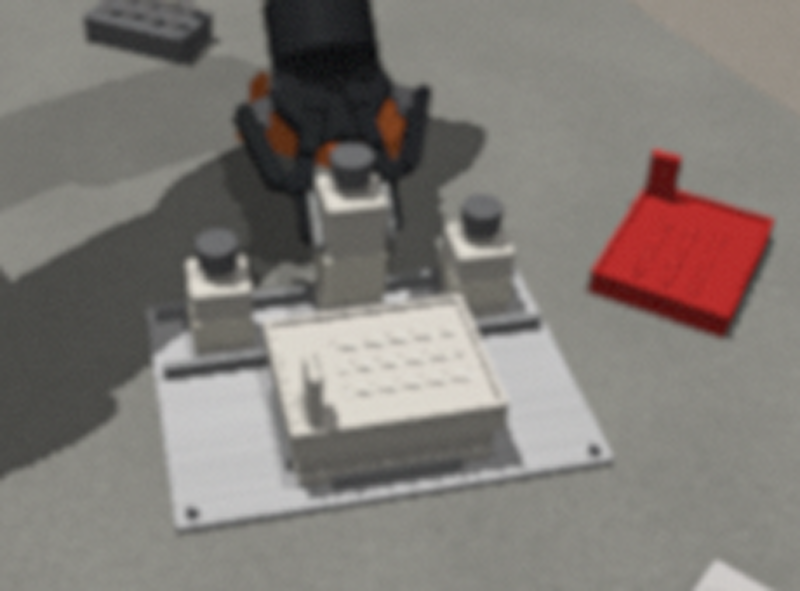

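{"op": "drive_tool", "data": {"deltas": [[255,0.0007,0,-0.0007,0,0,0],[255,0.0014,0,-0.0014,0,0,0],[255,0.002,0,-0.0022,0,0,0],[255,0.0027,0,-0.003,0,0,0],[255,0.0034,0,-0.0037,0,0,0],[255,0.004,0,-0.0044,0,0,0],[255,0.004,0,-0.0044,0,0,0],[255,0.004,0,-0.0044,0,0,0],[255,0.004,0,-0.0044,0,0,0],[255,0.004,0,-0.0044,0,0,0]]}}

```text
time: 7.32
tool_pos: [583.6, -65.9, 74.8]
tcp_rot: [-0.1, 42.0, -104.4]
ft_force: [-0.6, 0.5, -2.2]
finger_gap: 39.4
```

```bash
 python3 look.py 7 wrist ;python3 go.py 0 -10 72 -48; python3 -c "
from bench import sense;print(sense()['ft_force'])"
```

```text
[583.5926396  -65.90434156  74.8202911 ] [ 12.5  34.8  81.8 -41.5  90.1  37. ]
(array([ 0.0017, -0.0008, -0.0023]), array([0.0004, 0.0002, 0.0014]))
lane now [np.float64(0.8), np.float64(-10.3), np.float64(74.8)]
[ 0.86504414  1.38201973 -1.69323934]
```

View pics/wrist7.png

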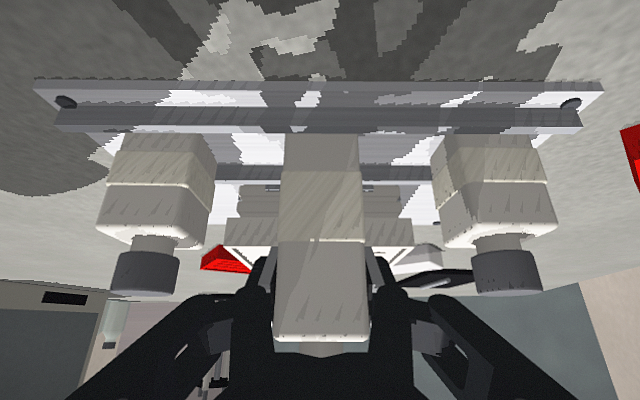

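{"op": "drive_tool", "data": {"deltas": [[255,0.0003,0,-0.0003,0,0,0],[255,0.0006,0,-0.0007,0,0,0],[255,0.0009,0,-0.001,0,0,0],[255,0.0012,0,-0.0013,0,0,0],[255,0.0015,0,-0.0016,0,0,0],[255,0.0018,0,-0.002,0,0,0],[255,0.002,0,-0.0022,0,0,0],[255,0.002,0,-0.0022,0,0,0],[255,0.002,0,-0.0022,0,0,0],[255,0.002,0,-0.0022,0,0,0]]}}

```text
time: 8.2
tool_pos: [583.8, -66.0, 74.5]
tcp_rot: [-0.0, 41.9, -104.4]
ft_force: [-6.6, 2.2, 14.5]
finger_gap: 39.5
```

```bash
 python3 look.py 8 side ;python3 go.py 0 -10 72 -48; python3 -c "
from bench import sense;print(sense()['ft_force'])"
```

```text
[583.73297238 -66.00282513  74.48143949] [ 12.5  34.9  81.7 -41.6  90.1  37.1]
(array([ 0.0014, -0.001 , -0.0021]), array([-0.0012,  0.0021,  0.0015]))
lane now [np.float64(1.0), np.float64(-10.4), np.float64(74.5)]
[-6.3941776   2.15623427 16.0870315 ]
```

View pics/side8.png

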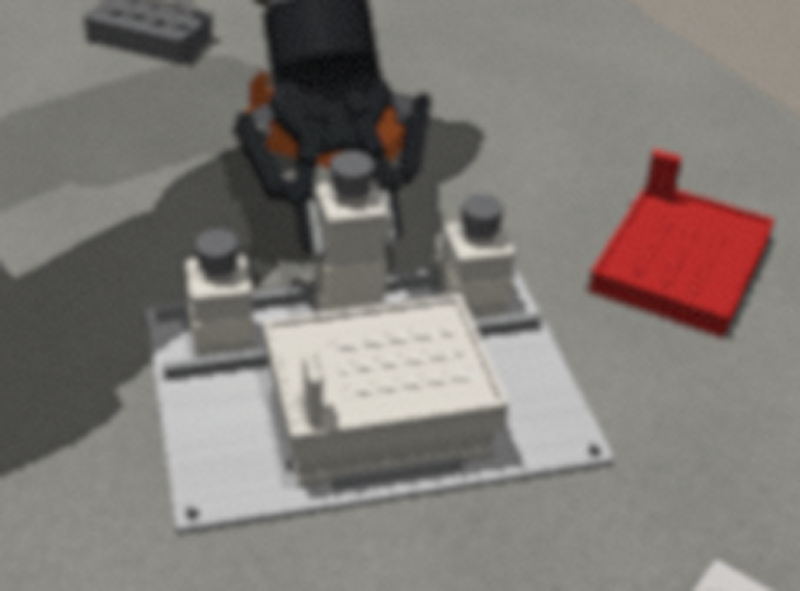

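{"op": "drive_tool", "data": {"deltas": [[255,-0.0006,0,0.0007,0,0,0],[255,-0.0009,0,0.001,0,0,0],[255,-0.0009,0,0.001,0,0,0],[150,-0.0009,0,0.001,0,0,0],[100,-0.0009,0,0.001,0,0,0],[70,-0.0009,0,0.001,0,0,0],[70,-0.0009,0,0.001,0,0,0],[70,-0.0009,0,0.001,0,0,0],[70,-0.0009,0,0.001,0,0,0],[70,-0.0009,0,0.001,0,0,0]]}}

```text
time: 9.08
tool_pos: [583.6, -65.9, 73.1]
tcp_rot: [-0.1, 42.0, -104.4]
ft_force: [0.3, 0.1, 0.6]
finger_gap: 61.8
```

```bash
 python3 look.py 9 wrist side ;python3 go.py 0 -10 72 -48; python3 -c "
from bench import sense;print(sense()['ft_force'])"
```

```text
[583.58216253 -65.92731561  73.11360817] [ 12.5  34.9  81.8 -41.5  90.   37.1]
(array([ 0.0005, -0.0008, -0.0011]), array([0.0005, 0.0003, 0.0014]))
lane now [np.float64(0.8), np.float64(-10.3), np.float64(73.1)]
[ 0.39633144  0.76688625 -0.06480357]
```

View pics/wrist9.png

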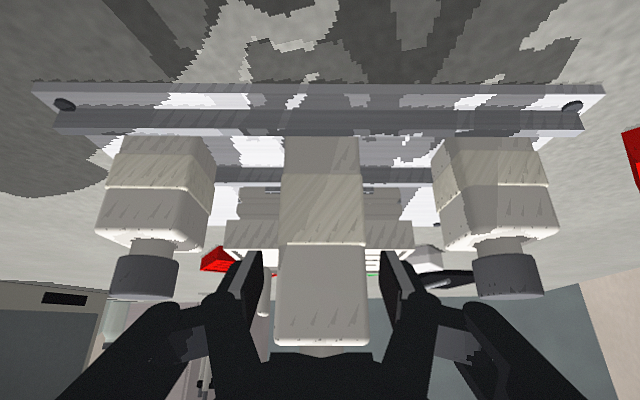

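View pics/side9.png

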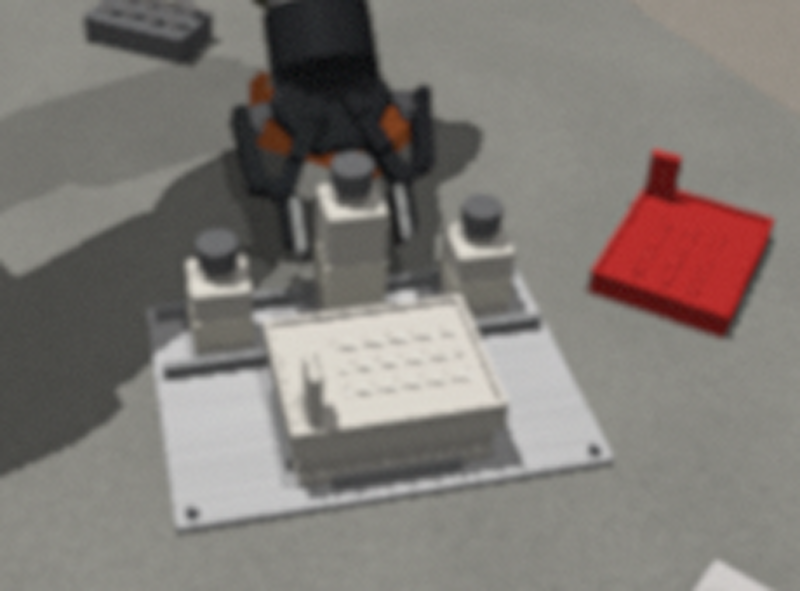

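{"op": "drive_tool", "data": {"deltas": [[70,-0.005,0,0,0,0,0],[70,-0.015,0,0,0,0,0],[70,-0.028,0,0,0,0,0],[70,-0.042,0,0,0,0,0],[70,-0.058,0,0,0,0,0],[70,-0.075,0,0,0,0,0],[70,-0.095,0,0,0,0,0],[70,-0.115,0,0,0,0,0],[70,-0.13,0,0,0,0,0],[70,-0.14,0,0,0,0,0]]}}

```text
time: 10.02
tool_pos: [610.6, 37.5, 169.5]
tcp_rot: [0.1, 42.1, -104.1]
ft_force: [0.4, -0.2, -0.2]
finger_gap: 61.9
```

```bash
 python3 look.py 10 top side ;python3 go.py 0 60 260 0
```

```text
[610.77110016  37.04673803 169.10252264] [ 19.9  36.4  68.5 -39.2 103.2  34.7]
(array([-0.0341, -0.0017,  0.0917]), array([ 2.000e-04,  8.357e-01, -2.500e-03]))
lane now [np.float64(1.8), np.float64(96.2), np.float64(169.1)]
```

View pics/side10.png

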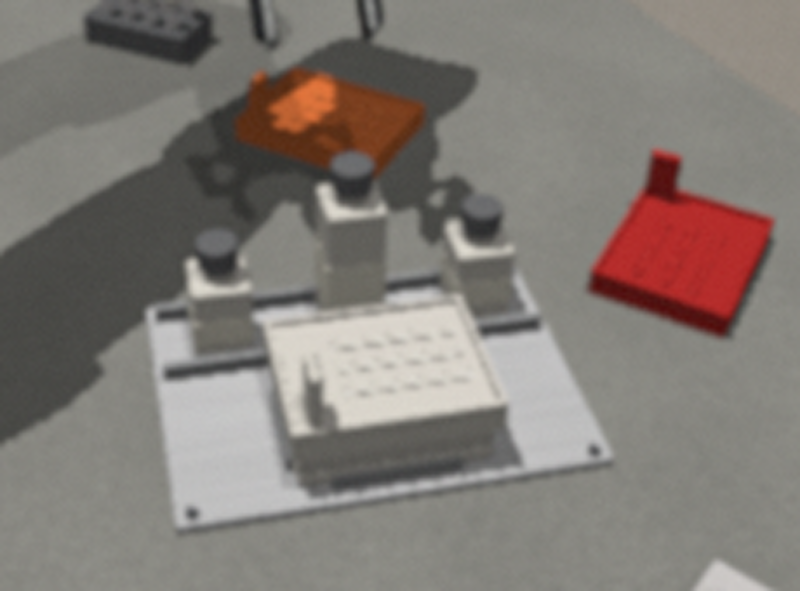

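View pics/top10.png

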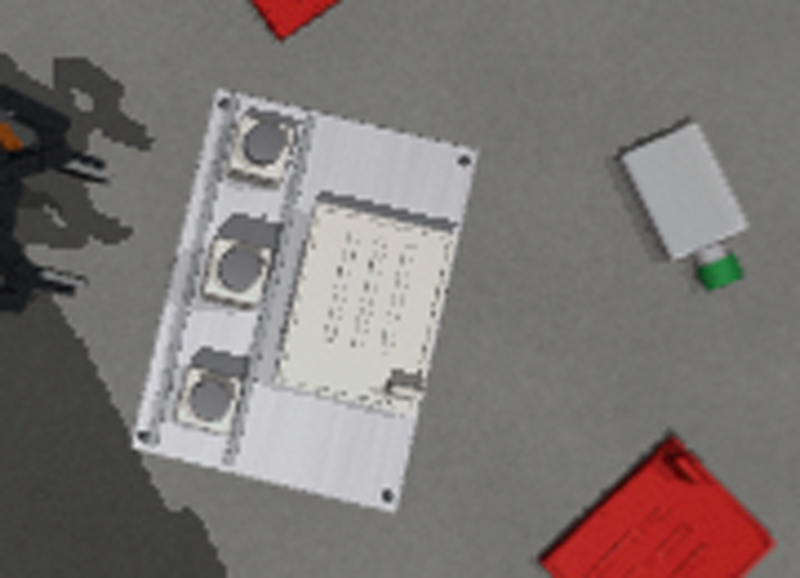

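{"op": "drive_tool", "data": {"deltas": [[70,-0.004,0,0.012,0,0.08,0],[70,-0.009,0,0.025,0,0.18,0],[70,-0.014,0,0.038,0,0.28,0],[70,-0.019,0,0.052,0,0.38,0],[70,-0.024,0,0.066,0,0.48,0],[70,-0.029,-0.001,0.08,0,0.58,0],[70,-0.034,-0.001,0.09,0,0.68,0],[70,-0.034,-0.002,0.092,0,0.76,0],[70,-0.034,-0.002,0.092,0,0.82,-0.002],[70,-0.034,-0.002,0.092,0,0.836,-0.002]]}}

```text
time: 10.95
tool_pos: [598.3, -1.9, 258.6]
tcp_rot: [-109.4, 89.9, 146.0]
ft_force: [-0.5, 0.3, 0.0]
finger_gap: 62.1
```

```bash
python3 go.py -50 -100 200 0
```

```text
[598.31619126  -1.94944981 258.55792011] [-5.1  6.7 83.2  0.1 90.1  9.4]
(array([ 0.0585, -0.0484,  0.1556]), array([-0.005 , -0.0007,  0.002 ]))
lane now [np.float64(-0.7), np.float64(55.3), np.float64(258.6)]
```

{"op": "drive_tool", "data": {"deltas": [[120,0,-0.005,0.015,0,0,0],[120,0.002,-0.012,0.035,0,0,0],[120,0.008,-0.02,0.06,0,0,0],[120,0.016,-0.028,0.085,0,0,0],[120,0.026,-0.036,0.11,0,0,0],[120,0.036,-0.042,0.13,0,0,0],[120,0.046,-0.046,0.145,0,0,0],[120,0.054,-0.048,0.153,-0.005,0,0.002],[120,0.058,-0.048,0.156,-0.005,0,0.002],[120,0.058,-0.048,0.156,-0.005,0,0.002]]}}

```text
time: 11.78
tool_pos: [512.3, -139.0, 198.8]
tcp_rot: [-59.4, 89.7, -163.5]
ft_force: [-1.0, 0.2, 0.6]
finger_gap: 45.3
```

```bash
python3 look.py 11 wrist; python3 go.py -50 -130 65 0
```

```text
[ 513.02752874 -138.60659824  199.73462468] [-20.6  -2.1  98.4  -0.1  83.8  -6.5]
(array([ 1.348e-01, -1.000e-04,  3.160e-02]), array([0.0038, 0.0021, 0.0026]))
lane now [np.float64(-49.7), np.float64(-98.2), np.float64(199.7)]
```

View pics/wrist11.png

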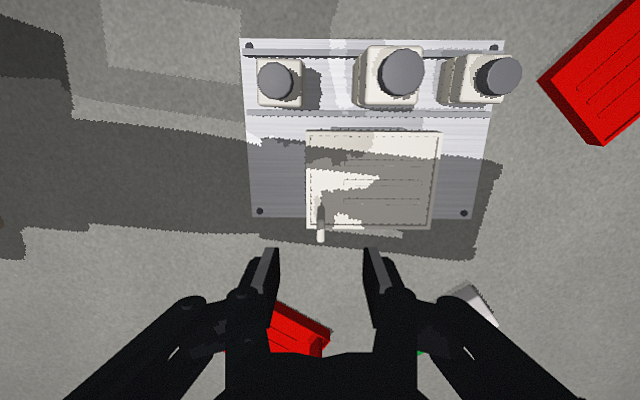

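```bash
python3 - <<'E'
from plan import *
s=load("wrist11.pkl");f=s["frame"]
o=(290,120);k=5
g=cv2.resize(f[o[1]:o[1]+120,o[0]:o[0]+160],None,fx=k,fy=k,interpolation=cv2.INTER_CUBIC)
cv2.imwrite("pics/tab11raw.png",g)
P=[(-50+a,-130+b,98) for a in(-4,4) for b in(-12,12)]+[(-50+a,-118,56) for a in(-4,4)]+[(a,b,56) for a in(-65,65) for b in(-44,-144)]
for u,v in proj(s,L2W(P,q)): cv2.circle(g,(int(k*(u+.5-o[0])),int(k*(v+.5-o[1]))),3,(0,0,255),-1)
cv2.imwrite("pics/tab11.png",g)
E
```

```text
(no output)
```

View pics/tab11.png

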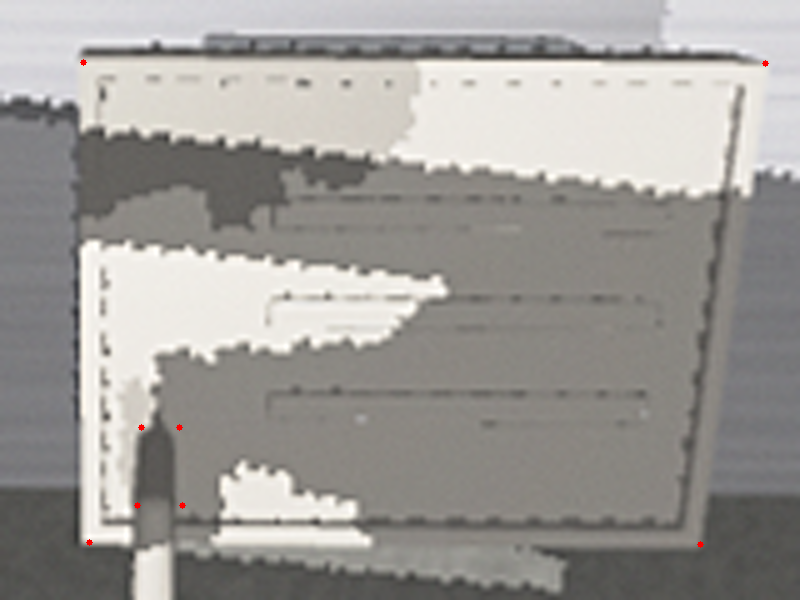

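{"op": "drive_tool", "data": {"deltas": [[120,0.005,0,0.008,0,0,0],[120,0.015,-0.001,0.018,0,0,0],[120,0.028,-0.001,0.026,0.002,0,0.001],[120,0.042,-0.001,0.032,0.004,0.002,0.002],[120,0.058,-0.001,0.032,0.004,0.002,0.002],[120,0.074,-0.001,0.032,0.004,0.002,0.002],[120,0.085,-0.001,0.032,0.004,0.002,0.002],[120,0.09,-0.001,0.032,0.004,0.002,0.002],[120,0.09,-0.001,0.032,0.004,0.002,0.002],[120,0.09,-0.001,0.032,0.004,0.002,0.002]]}}

```text
time: 12.67
tool_pos: [504.5, -170.1, 110.7]
tcp_rot: [86.0, 89.9, -18.3]
ft_force: [-0.8, 0.0, 0.6]
finger_gap: 45.5
```

```bash
python3 look.py 12 wrist side; python3 go.py -51 -130 66 0
```

```text
[ 505.1837065  -170.36762462  111.62130164] [-24.2   2.2 103.7   0.   74.   -9.9]
(array([ 0.0456, -0.0017, -0.0009]), array([-0.0003,  0.0003, -0.0027]))
lane now [np.float64(-49.5), np.float64(-130.9), np.float64(111.6)]
```

View pics/wrist12.png

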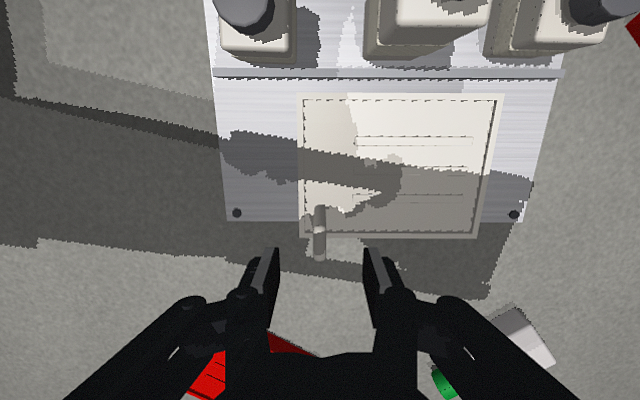

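View pics/side12.png

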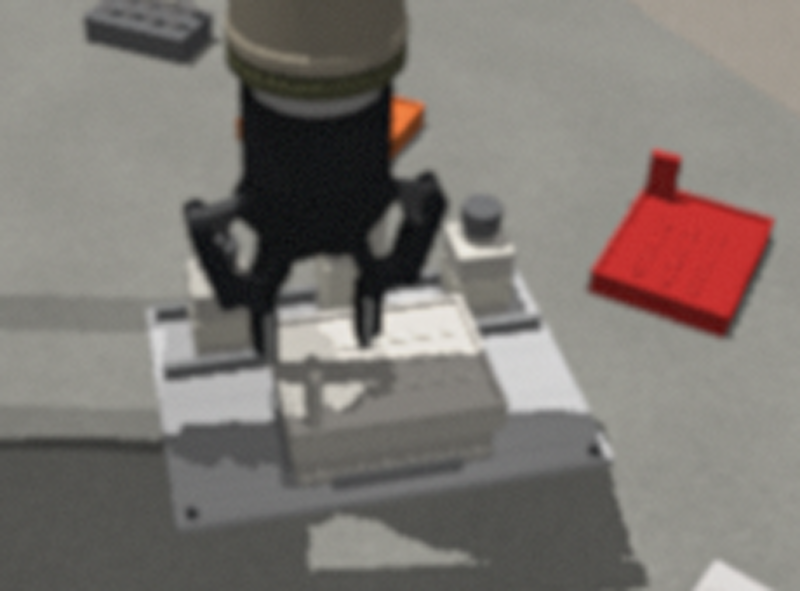

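{"op": "drive_tool", "data": {"deltas": [[120,0.006,-0.001,-0.001,0,0,0],[120,0.014,-0.001,-0.001,0,0,0],[120,0.022,-0.001,-0.001,0,0,0],[120,0.03,-0.001,-0.001,0,0,0],[120,0.037,-0.001,-0.001,0,0,0],[120,0.042,-0.001,-0.001,0,0,0],[120,0.045,-0.001,-0.001,0,0,0],[120,0.045,-0.001,-0.001,0,0,0],[120,0.045,-0.001,-0.001,0,0,0],[150,0.045,-0.001,-0.001,0,0,0]], "squeeze": 30}}

```text
time: 13.6
tool_pos: [504.0, -169.0, 65.9]
tcp_rot: [86.2, 89.9, -18.1]
ft_force: [0.7, 1.0, -0.0]
finger_gap: 35.7
```

```bash
python3 look.py 13 wrist side; python3 go.py -51 -130 66 0
```

```text
[ 504.14202207 -169.05863168   66.05586806] [-24.1   5.2 105.7   0.   69.   -9.8]
(array([ 0.0001, -0.0002,  0.0001]), array([-0.0006,  0.0002, -0.0019]))
lane now [np.float64(-50.8), np.float64(-129.9), np.float64(66.1)]
```

View pics/wrist13.png

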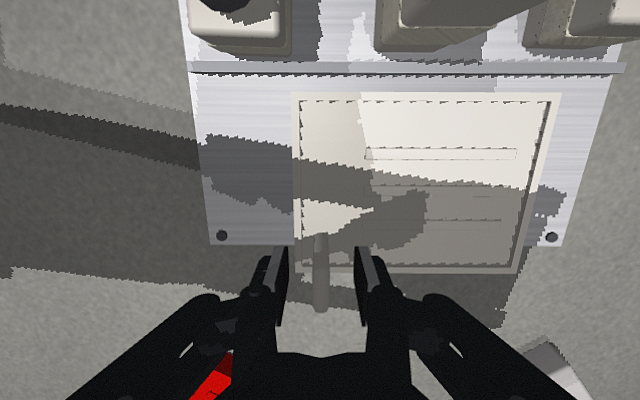

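View pics/side13.png

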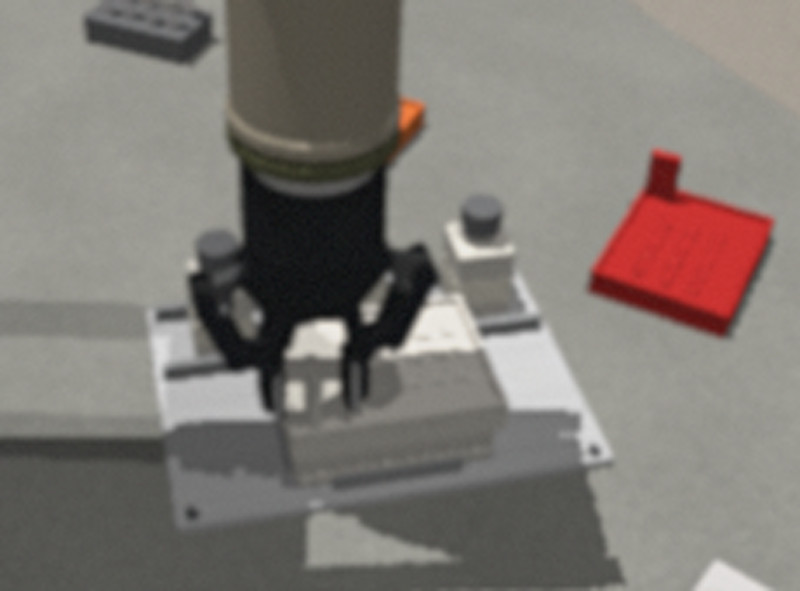

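{"op": "drive_tool", "data": {"deltas": [[255,0,0,0,0,0,0],[255,0,0,0,0,0,0],[255,0,0,0,0,0,0],[255,0,0,0,0,0,0],[255,0,0,0,0,0,0],[255,0,0,0,0,0,0],[255,0,0,0,0,0,0],[255,0,0,0,0,0,0],[255,0,0,0,0,0,0],[255,0,0,0,0,0,0]], "squeeze": 40}}

```text
time: 14.53
tool_pos: [504.1, -169.1, 65.9]
tcp_rot: [84.8, 89.9, -19.5]
ft_force: [1.5, -0.9, 4.8]
finger_gap: 7.3
```

```bash
python3 look.py 14 wrist; python3 - <<'E'
from plan import *
st=sense();print(st['ft_force'],st['finger_gap']); R,p=TR(st)
# tilt about far corner; lane axes
far=lane([65,-44,52]); 
c,s=np.cos(q[2]),np.sin(q[2]); L=np.array([[c,-s,0],[s,c,0],[0,0,1]])
dv=np.array([130,100,0])/np.hypot(130,100)       # tab->far
ax=L@np.cross(dv,[0,0,1])                        # sign checked below
for a in(.03,.06,.09,.12,.14):
    for sg in(1,-1):
        Q=Rn.from_rotvec(sg*a*ax).as_matrix(); tc=Q@(lane([-65,-144,52])-far)+far
        if tc[2]>52:
            p1=Q@(p-far)+far; print(a,"corner rise",round(tc[2]-52,1),move(R,p,Q@R,p1))
E
```

```text
[ 1.46566723 -0.72744331  4.80914381] 7.165886219429146
0.03 corner rise 4.9 (array([-0.0043,  0.0004, -0.0003]), array([-0.    , -0.0183, -0.0238]))
0.06 corner rise 9.8 (array([-0.0086,  0.0009, -0.0007]), array([-0.0001, -0.0366, -0.0475]))
0.09 corner rise 14.7 (array([-0.0129,  0.0015, -0.0011]), array([-0.0001, -0.0549, -0.0713]))
0.12 corner rise 19.6 (array([-0.0172,  0.0022, -0.0016]), array([-0.0001, -0.0732, -0.0951]))
0.14 corner rise 22.9 (array([-0.02  ,  0.0027, -0.002 ]), array([-0.0002, -0.0854, -0.1109]))
```

View pics/wrist14.png

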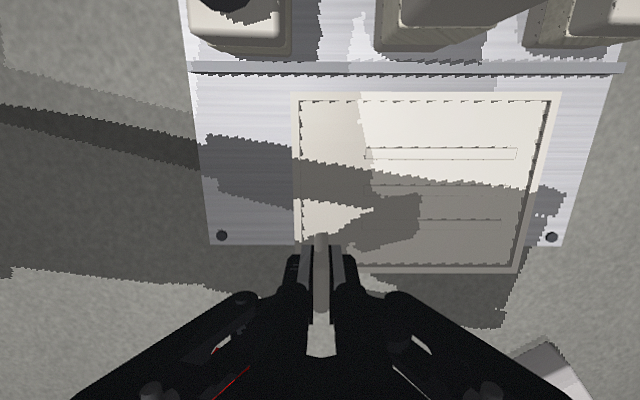

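{"op": "drive_tool", "data": {"deltas": [[255,-0.0022,0.0002,-0.0002,0,-0.009,-0.012],[255,-0.0043,0.0004,-0.0003,0,-0.018,-0.024],[255,-0.0065,0.0006,-0.0005,0,-0.027,-0.036],[255,-0.0086,0.0009,-0.0007,0,-0.037,-0.048],[255,-0.0108,0.0012,-0.0009,0,-0.046,-0.059],[255,-0.0129,0.0015,-0.0011,0,-0.055,-0.071],[255,-0.015,0.0018,-0.0013,0,-0.064,-0.083],[255,-0.0165,0.0021,-0.0015,0,-0.07,-0.091],[255,-0.0165,0.0021,-0.0015,0,-0.07,-0.091],[255,-0.0165,0.0021,-0.0015,0,-0.07,-0.091]], "squeeze": 40}}

```text
time: 15.42
tool_pos: [506.0, -167.7, 82.0]
tcp_rot: [-52.4, 83.4, -156.7]
ft_force: [-0.9, 1.6, 0.5]
finger_gap: 7.5
```

```bash
python3 look.py 15 wrist side; python3 go.py -51 -130 66 0; python3 -c "
from bench import sense;print(sense()['ft_force'])"
```

```text
[ 505.95950015 -167.83039539   82.03674802] [-20.7   9.2  99.8  -4.7  75.8  -5.1]
(array([ 0.0162, -0.0002,  0.0007]), array([-0.0004,  0.0698,  0.0903]))
lane now [np.float64(-49.3), np.float64(-128.2), np.float64(82.0)]
[-1.1351672   1.77104434 -0.27476561]
```

View pics/wrist15.png

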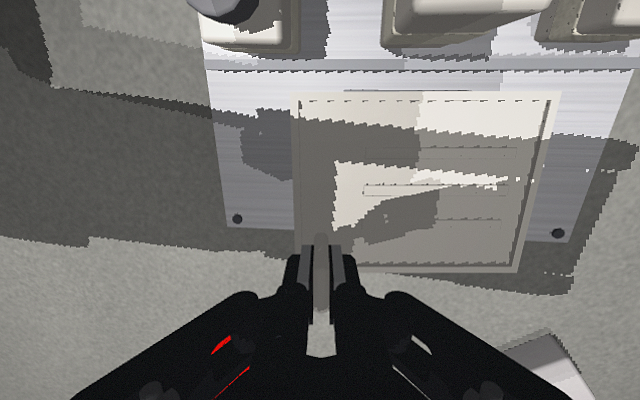

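View pics/side15.png

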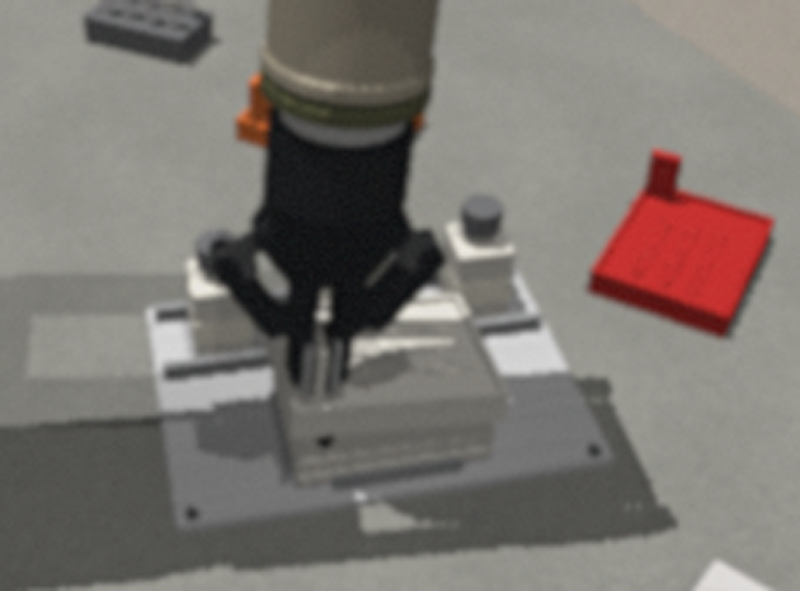

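```bash
python3 - <<'E'
from plan import *
def cam(n): 
    s=load(n);R,t=RT(s);return R,t
R0,t0=cam("wrist14.pkl");R1,t1=cam("wrist15.pkl")
for nm,P in(("far",[65,-44,52]),("tab",[-65,-144,52]),("farnear",[65,-144,52]),("neartfar",[-65,-44,52])):
    w=lane(P); c=R0@w+t0; print(nm,(R1.T@(c-t1)-w).round(1))
E
```

```text
far [-0.5  0.5 -0.4]
tab [ 0.6  0.8 18.5]
farnear [-0.   0.6  6.5]
neartfar [ 0.2  0.7 11.6]
```

```bash
python3 - <<'E'
from plan import *
R,p=TR(sense()); print((R.T@np.array([0,0,1])).round(3)); print(move(R,p,R,p+[0,0,60]))
pc=lane([-50,-130,82]); print(move(R,p,laneR(0),lane([-49,-129,235])))
E
```

```text
[-0.993 -0.09   0.07 ]
(array([-0.0596, -0.0054,  0.0042]), array([0., 0., 0.]))
(array([-0.1519, -0.0135,  0.0114]), array([-0.0004,  0.0698,  0.0903]))
```

{"op": "drive_tool", "data": {"deltas": [[255,-0.003,-0.0003,0.0002,0,0,0],[255,-0.006,-0.0005,0.0004,0,0,0],[255,-0.01,-0.0009,0.0007,0,0,0],[255,-0.014,-0.0013,0.001,0,0,0],[255,-0.019,-0.0017,0.0013,0,0,0],[255,-0.025,-0.0022,0.0018,0,0,0],[255,-0.032,-0.0029,0.0022,0,0,0],[255,-0.04,-0.0036,0.0028,0,0,0],[255,-0.048,-0.0043,0.0034,0,0,0],[255,-0.056,-0.005,0.004,0,0,0]], "squeeze": 40}}

```text
time: 16.35
tool_pos: [506.3, -168.0, 139.5]
tcp_rot: [-52.0, 83.5, -156.3]
ft_force: [0.5, -0.4, -0.9]
finger_gap: 7.7
```

```bash
python3 look.py 16 side; python3 go.py -49 -129 235 0; python3 -c "
from bench import sense;print(sense()['ft_force'])"
```

```text
[ 507.29482376 -168.44310405  141.36838411] [-20.7   5.6  97.   -4.6  81.9  -5.6]
(array([-0.0929, -0.0092,  0.0071]), array([-0.0006,  0.0704,  0.087 ]))
lane now [np.float64(-47.9), np.float64(-128.5), np.float64(141.4)]
[ 1.35976058 -0.12779769  0.14557677]
```

View pics/side16.png

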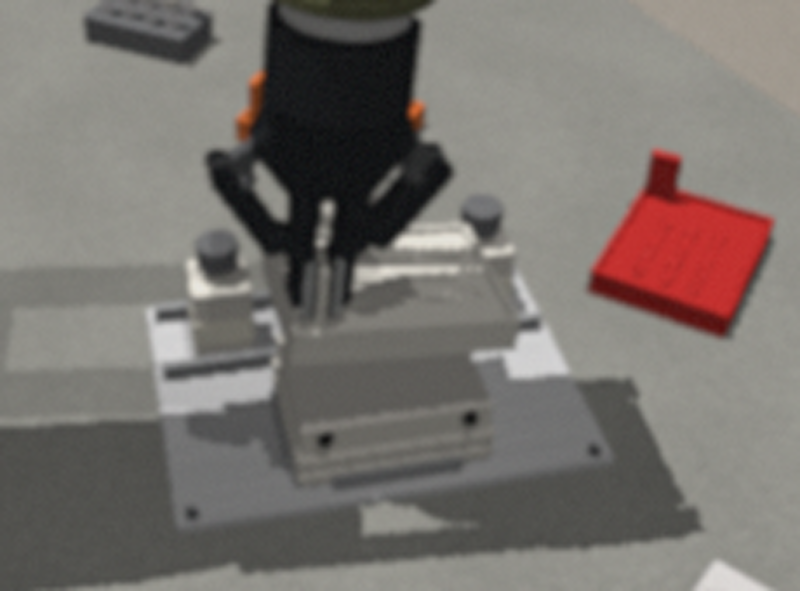

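{"op": "drive_tool", "data": {"deltas": [[255,-0.008,-0.0008,0.0006,0,0,0],[255,-0.018,-0.0018,0.0014,0,0,0],[255,-0.03,-0.003,0.0023,0,0.005,0.006],[255,-0.045,-0.0045,0.0034,0,0.015,0.02],[255,-0.06,-0.006,0.0046,0,0.03,0.04],[255,-0.075,-0.0075,0.0057,0,0.045,0.06],[255,-0.085,-0.0085,0.0065,0,0.06,0.075],[255,-0.09,-0.009,0.007,0,0.07,0.087],[255,-0.093,-0.0092,0.007,0,0.07,0.087],[255,-0.093,-0.0092,0.007,0,0.07,0.087]], "squeeze": 40}}

```text
time: 17.23
tool_pos: [505.3, -168.5, 232.7]
tcp_rot: [-85.6, 89.9, 170.1]
ft_force: [0.7, -0.8, 0.2]
finger_gap: 7.2
```

{"op": "drive_tool", "data": {"deltas": [[255,0,0,0,0,0,0],[255,0,0,0,0,0,0],[255,0,0,0,0,0,0],[255,0,0,0,0,0,0],[255,0,0,0,0,0,0],[255,0,0,0,0,0,0],[255,0,0,0,0,0,0],[255,0,0,0,0,0,0],[255,0,0,0,0,0,0],[255,0,0,0,0,0,0]], "squeeze": 40}}

```text
time: 18.07
tool_pos: [505.3, -168.2, 232.1]
tcp_rot: [-90.3, 89.8, 165.4]
ft_force: [-0.3, -0.5, 0.3]
finger_gap: 7.1
```

```bash
python3 look.py 17 side wrist top; python3 go.py -49 -129 235 0; python3 -c "
from bench import sense;s=sense();print(s['ft_force'],s['finger_gap'])"
```

```text
[ 505.29335698 -168.24556528  232.10330191] [-23.9  -2.8  95.8  -0.   87.2  -9.6]
(array([-0.0029,  0.0009,  0.0002]), array([-0.0006,  0.    ,  0.003 ]))
lane now [np.float64(-49.9), np.float64(-128.8), np.float64(232.1)]
[ 0.14925417  0.51994106 -1.11208825] 7.368133973079098
```

View pics/side17.png

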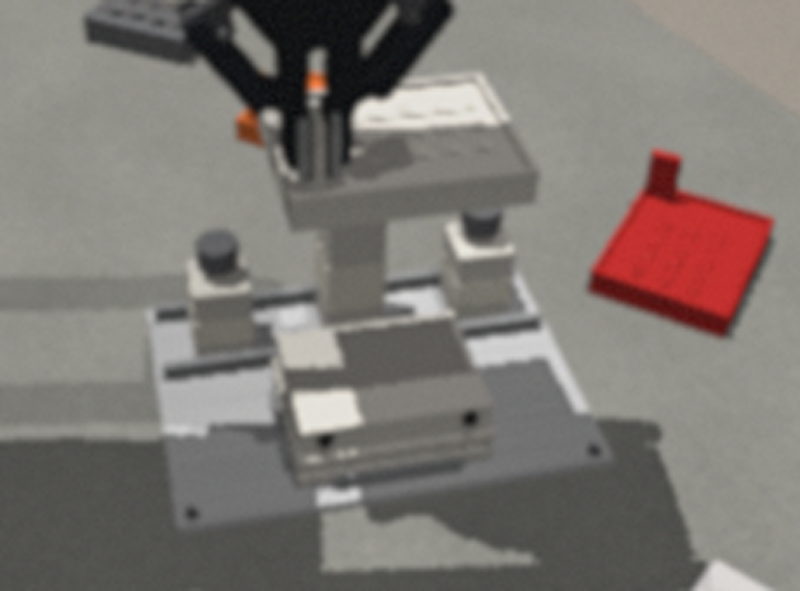

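View pics/wrist17.png

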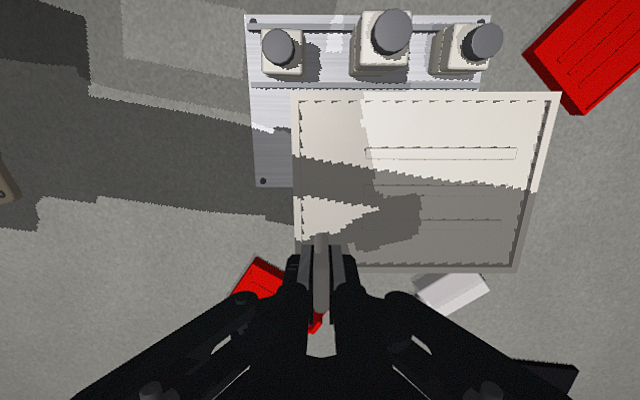

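View pics/top17.png

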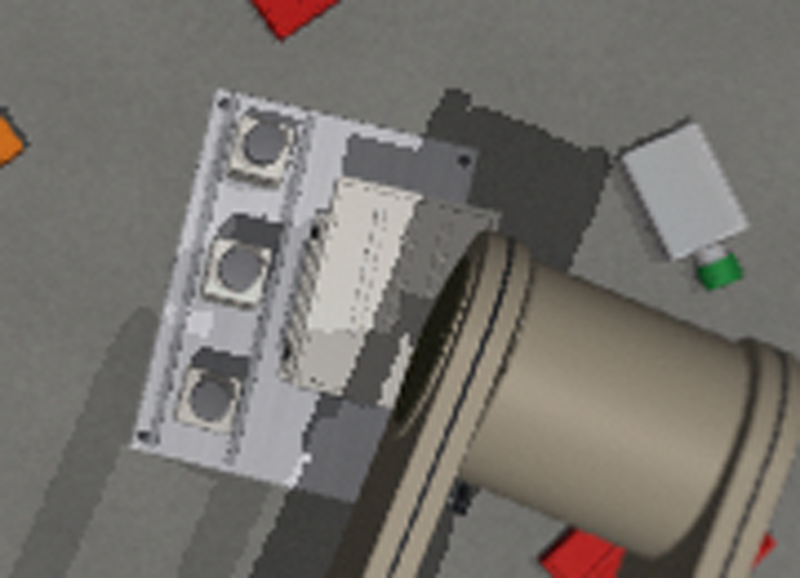

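```bash
python3 -c "
from bench import hand_in;print(hand_in())"
```

```text
the job is handed in; nothing more can be done
None
```

I stood the tipped bottle up in the lane between its neighbours and let go of it. I then freed the top tray by its tab corner and handed the job in with the tray still held. `hand_in()` gives no verdict, so everything below is from my own checks.

- **Bottle:** it touched the stand with about 16 N before I backed off and opened the fingers. The later side and top pictures show it upright between the rails and its neighbours.
- **Tab lift:** tracking the tray with the gripper put the tab corner up about 18.5 mm and the far corner at −0.4 mm, held for about 0.25 s. The wrist picture showed no slip of the tray in the fingers. The lower tray and the neighbours look unmoved in the last pictures.
- **End state:** the tray is level and about 166 mm above its seat, touching only the fingers. The finger opening is 7.4 mm on the 8 mm tab, and the clock read about 18 s.

Some readings did not agree:

- The wrist-camera fit put the held bottle about 2.5 mm to one side of the lane's middle and 5 mm lower than the side view did. Contact came between the two height estimates, and the rails limit the sideways error.
- The first fit put the bottle's lean at 43°; I used the stated 48°, and a later fit gave 49°.
- The side view had a steady offset of about 1.5 px, roughly 3 to 4 mm.

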